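# Run in the watch-movement transfer slide and load it

### The job

Check the transfer slide for sticky spots: by its black post, slowly stroke the empty carriage all the way to its left stop and then all the way back to its right stop. Set every movement carrier on the bench flat on the carriage, each with its hole down over a locating pin of its own and lying square across the carriage with the white holder towards the robot, then slowly stroke the loaded carriage fully left and fully back right once more with the carriers still seated. Last, turn the red lock knob clockwise until it clicks past its detent, and leave the other things on the bench where they are.

Things in the scene. Friction and masses are not known exactly. Their poses are not given: they have to be found in the camera images.
- slide: The fixed linear slide on the bench: dark steel base 380 mm long along its own y (world y = the robot's left, give or take its yaw), red end stops. Origin: centre of its underside, on the bench. Its x points away from the robot, its y to the left; its yaw varies by up to 0.15 rad.
- carriage (a joint): Position of the aluminium carriage along the slide, m: 0 = hard against the right stop (home, the end with the lock knob), 0.13 = hard against the left stop; grows to the left along the slide's +y. Friction about 2.5 N. The deck is 110 mm (slide x) by 230 mm (slide y), its top 35 mm above the bench. Keep it under 0.2 m/s at every instant.
- carriage_grip (a point): Centre of the top of the carriage's black round upright grip post: 22 mm diameter, top 79 mm above the bench, free height about 45 mm; it stands on a tab on the robot's side of the carriage, halfway along it, and moves with it. The tab's top is 34 mm above the bench.
- lock (a joint): Angle of the red detented lock knob, rad: 0 as found, grows clockwise seen from above, stop at 1.3. A spring detent resists (up to about 0.13 N m) until about 0.65, then the knob clicks on by itself to 1.3; let go earlier it springs back to 0.
- lock_grip (a point): Centre of the top of the lock knob, 56 mm above the bench, on its vertical axis at the right end of the slide on the robot's side. The grip is a red bar 46 mm long, 14 mm wide, 24 mm tall (its top at this point); at lock = 0 the bar's length lies along the slide's x, and it turns with the knob.
- pin_1 (a point): Foot of the left brass locating pin, on the carriage deck (35 mm above the bench), moves with the carriage. The pin is 9 mm in diameter, 17 mm tall with a cone over its top 6 mm. Axes as the slide's. Pins are 85 mm apart along the slide's y and stand 28 mm beyond the deck's centre line.
- pin_2 (a point): Foot of the middle brass locating pin, on the carriage deck (35 mm above the bench), moves with the carriage. The pin is 9 mm in diameter, 17 mm tall with a cone over its top 6 mm. Axes as the slide's. Pins are 85 mm apart along the slide's y and stand 28 mm beyond the deck's centre line.
- pin_3 (a point): Foot of the right brass locating pin, on the carriage deck (35 mm above the bench), moves with the carriage. The pin is 9 mm in diameter, 17 mm tall with a cone over its top 6 mm. Axes as the slide's. Pins are 85 mm apart along the slide's y and stand 28 mm beyond the deck's centre line.
- carrier_a: Movement carrier with a blue base plate, 96 mm (its x) by 40 mm (its y) by 8 mm, about 140 g; on the plate a round white movement holder 34 mm in diameter, rising from 8 to 28 mm above the underside, its axis at x = -18 mm. Origin: centre of the underside. May be absent.
- carrier_a_hole (a point): Centre of the blue carrier's 13 mm through hole for the pin, at the underside, at x = +32 mm of the carrier.
- carrier_a_holder (a point): Centre of the top of the blue carrier's white holder, 28 mm above its underside, 50 mm from the hole; the place to grip it, across its diameter.
- carrier_b: Movement carrier with a green base plate, 96 mm (its x) by 40 mm (its y) by 8 mm, about 140 g; on the plate a round white movement holder 34 mm in diameter, rising from 8 to 28 mm above the underside, its axis at x = -18 mm. Origin: centre of the underside. May be absent.
- carrier_b_hole (a point): Centre of the green carrier's 13 mm through hole for the pin, at the underside, at x = +32 mm of the carrier.
- carrier_b_holder (a point): Centre of the top of the green carrier's white holder, 28 mm above its underside, 50 mm from the hole; the place to grip it, across its diameter.
- carrier_c: Movement carrier with an orange base plate, 96 mm (its x) by 40 mm (its y) by 8 mm, about 140 g; on the plate a round white movement holder 34 mm in diameter, rising from 8 to 28 mm above the underside, its axis at x = -18 mm. Origin: centre of the underside. May be absent.
- carrier_c_hole (a point): Centre of the orange carrier's 13 mm through hole for the pin, at the underside, at x = +32 mm of the carrier.
- carrier_c_holder (a point): Centre of the top of the orange carrier's white holder, 28 mm above its underside, 50 mm from the hole; the place to grip it, across its diameter.
- dust_dome: Clear glass dust dome with a knob on a green round base, 124 mm across, 104 mm tall; origin centre of underside. Not part of the job.
- loupe: Black eye loupe, a short cone 36 mm across and 38 mm tall, standing; origin centre of underside. Not part of the job.
- oil_pot: Small amber glass jar with black cap, 40 mm across, 55 mm tall; origin centre of underside. Not part of the job.
- driver: Screwdriver with blue handle, about 140 mm long, lying along its own x. Not part of the job.
- brush: Small brush, about 160 mm long, lying along its own x. Not part of the job.
- tweezers: Steel tweezers, 115 mm long, lying along their own x. Not part of the job.
- parts_dish: Clear plastic parts dish, 100 x 75 x 22 mm; origin centre of underside. Not part of the job.
Not all that is in view belongs to the job. There is more than one size of the carrier_c; the job needs the largest.

How it is judged (in metres and radians):
On the way, in this order (a step that is already met when the one before it is completed fails the run):
1. the empty carriage is at the left stop (value of joint carriage above 0.126 m), for 0.1 s.
2. the empty carriage is back at the right stop (value of joint carriage below 0.004 m), for 0.1 s.
3. every carrier is seated on a pin (((horizontal distance between carrier_a_hole and pin_1 below 0.0035 m and z of carrier_a_hole in the frame of pin_1 between -0.003 and 0.003 m and x of carrier_a_holder in the frame of pin_1 below -0.045 m) or (horizontal distance between carrier_a_hole and pin_2 below 0.0035 m and z of carrier_a_hole in the frame of pin_2 between -0.003 and 0.003 m and x of carrier_a_holder in the frame of pin_2 below -0.045 m) or (horizontal distance between carrier_a_hole and pin_3 below 0.0035 m and z of carrier_a_hole in the frame of pin_3 between -0.003 and 0.003 m and x of carrier_a_holder in the frame of pin_3 below -0.045 m)) and ((horizontal distance between carrier_b_hole and pin_1 below 0.0035 m and z of carrier_b_hole in the frame of pin_1 between -0.003 and 0.003 m and x of carrier_b_holder in the frame of pin_1 below -0.045 m) or (horizontal distance between carrier_b_hole and pin_2 below 0.0035 m and z of carrier_b_hole in the frame of pin_2 between -0.003 and 0.003 m and x of carrier_b_holder in the frame of pin_2 below -0.045 m) or (horizontal distance between carrier_b_hole and pin_3 below 0.0035 m and z of carrier_b_hole in the frame of pin_3 between -0.003 and 0.003 m and x of carrier_b_holder in the frame of pin_3 below -0.045 m)) and ((horizontal distance between carrier_c_hole and pin_1 below 0.0035 m and z of carrier_c_hole in the frame of pin_1 between -0.003 and 0.003 m and x of carrier_c_holder in the frame of pin_1 below -0.045 m) or (horizontal distance between carrier_c_hole and pin_2 below 0.0035 m and z of carrier_c_hole in the frame of pin_2 between -0.003 and 0.003 m and x of carrier_c_holder in the frame of pin_2 below -0.045 m) or (horizontal distance between carrier_c_hole and pin_3 below 0.0035 m and z of carrier_c_hole in the frame of pin_3 between -0.003 and 0.003 m and x of carrier_c_holder in the frame of pin_3 below -0.045 m))), for 0.2 s.
4. the loaded carriage is at the left stop, all carriers seated (all of step 3 and value of joint carriage above 0.126 m), for 0.1 s.
5. the loaded carriage is back at the right stop, all carriers seated (all of step 3 and value of joint carriage below 0.004 m), for 0.1 s.
6. the lock knob has clicked past its detent (value of joint lock above 1.15 rad), for 0.2 s.
At the end, for the whole second after the job is handed in: Every carrier present is at rest flat on the carriage (3 mm), hole over its own pin (3.5 mm), square across it (about 25 degrees) with the holder towards the robot; carriage within 4 mm of its right stop; lock knob past its detent (over 1.15 rad) (all of step 5 and linear speed of each of carrier_a, carrier_b, carrier_c below 0.02 m/s and value of joint lock above 1.15 rad); the robot touches nothing.
It fails at once if the carriage was slammed along (over 0.2 m/s) (velocity of joint carriage above 0.2 m/s or velocity of joint carriage below -0.2 m/s).
It fails at once if a bystander was moved more than 4 cm (distance of any of dust_dome, loupe, oil_pot, driver, brush, tweezers, parts_dish from where it was at the start of the episode above 0.04 m).
Of carrier_a, carrier_b, carrier_c only 2 to 3 are there at a start; the rules pass over those that are not, and their reading is None.
At some moment in a run one of carrier_a, carrier_b, carrier_c may be knocked a few centimetres aside while the robot is not near it.
Once in a run the grip may slacken for a moment while it holds something.
It also fails if it takes over 200 s, if anything falls off the work surface, if the arm or the gripper's body presses on something with over 40 N, if the wrist force passes 120 N, or if a joint passes its speed limit or range.

### The arm

A 6-joint arm with a two-finger parallel gripper is mounted at the origin on the work surface. World frame = base frame: x ahead of the robot, y to its left, z up, the work surface at z = 0. Lengths are in m, angles in degrees, forces in N, time in s.
With the tool pointing down it reaches from about 0.25 to 0.775 m from the base axis. Payload 4 kg.
Tool frame: the origin (TCP) lies midway between the tips of the shut fingers; the grasp point (between the pads) lies 19 mm behind it (r.grasp_offset is the y of the grasp point in the tool frame, in m); y points along the fingers, z is the direction in which the jaws open and shut, and the axes are right-handed (so a half turn about y gives the same grasp; the last joint's range is limited). The gripper opens to 94 mm and grips with 3 to 60 N. Pads are 16 mm wide; open, the fingers measure 119 mm over their backs; the gripper's body (75 mm by 177 mm) begins 78 mm behind the grasp point.
Start: joints at [-78.444, 4.996, 78.535, -0, 96.463, -5.907], TCP at [0.165, -0.525, 0.206] pointing down, gripper open.
Joint ranges: [-177.83, 177.83], [-43.37, 116.18], [15.69, 146.23], [-61.86, 241.86], [9.47, 152.12], [-147.06, 147.06]. Speed limits (degrees/s): [159.86, 159.86, 180, 180, 180, 180].

### API

Orientations are given as a 3x3 rotation matrix whose columns are the frame's x, y, z axes.
In Python, from station import r, optics gives the robot as it stands. The module is installed in compiled form; this text tells all that it offers.
- The arm moves only by the tool jog_arm, never from a script. Its argument "targets" is a list of rows, each an object of numbers: "wx", "wy", "wz": the turn, a rotation vector about the tool's x, y, z in rad; "tx", "ty", "tz": the shift along the tool's x, y, z in mm; "hand": the gripper command: -1 is shut, 1 is fully open, values between are in proportion. In form: [{"wx": .., "wy": .., "wz": .., "tx": .., "ty": .., "tz": .., "hand": ..}, ...]. A call has 1 to 12 rows; each row is the pose to reach, as a shift and turn from the pose commanded when the call began, along the tool's axes at that moment; what a row does not reach only later rows make up. A row lasts 1/8 s, in which the tool goes at most 62.5 mm and 10.7 degrees, less where a joint would pass 70% of its speed; a pose out of reach is approached as far as the arm can. A call with a gripper value outside its range is refused whole. The fingers move at their own pace and stop on an object; "grip_force" is the grip in N (left out, the last holds). Time passes only in rows, so rows that repeat a pose let the fingers close. It gives the time, the measured TCP pose, the force and the opening at its end, in the units of the state.
- r.state(): the state, without advancing time (a new reading comes with each control period).
- optics.read_camera(name): name is "scene" or "top" or "wrist"; returns (picture, depth): 400x640x3 uint8, red, green, blue; 400x640 float32, m along the optical axis (not along the pixel's ray), 0 where there is no reading.
- optics.calibration(name): a dict with "fx", "fy", "cx", "cy" (pixels), "extrinsics" (4x4, takes a point from camera to world coordinates); the wrist camera has in their place "T_tool_cam" (4x4, takes a point from camera to tool coordinates, whose origin is the TCP and whose axes are the tool frame's). Camera axes: x right, y down, z forward; pixel columns grow to the right and rows downward; lengths in m; the calibration is good to about 2 mm. The wrist camera is an equidistant fisheye: a pixel r from the principal point sees the ray r / f radians off the axis. A picture is of the moment at which its call begins: read the wrist's pose just before it. calibration takes no time and is no camera call.
- r.close_job(): hands the job in, once; it reports no verdict.
The state is a dict: "time_s": time; "joint_pos": joint angles; "joint_velocities": joint speeds; "joint_efforts": joint torques, N m; "tool_pos": TCP position; "ee_rot": TCP orientation; "ft_force": force on the tool from outside, world axes, zero at the start; "moment": the same for the moment, N m; "grip_width": finger opening in m.
Only numpy, scipy, OpenCV 4.12 (cv2) and the standard library are available. Lean on these libraries where they do the work, as an engineer would, in place of code of your own. Each camera call takes 0.05 s, during which the arm holds its last target. There are 200 camera calls.

## Working session

There is one attempt and no reset: what is moved stays moved. The work goes in short steps, Python scripts to look and compute and a tool call to move; the robot and the scene stay as the last step left them, time stands still between calls to the robot, and variables do not carry over. Pictures are saved under pics/ and viewed, about 12 in all and at most 16, crops included, and the job is handed in when it is done.

Besides the shell and the picture viewer there is one more tool, called after "Emit:" by a JSON object that holds its "api" and its "payload". jog_arm: Moves the arm, as the interface text tells. Its arguments: {"type":"object","properties":{"targets":{"type":"array"},"grip_force":{"type":"number"}},"required":["targets"]}

```bash
mkdir -p pics; cat > h.py <<'E'
import numpy as np, cv2
from station import r, optics
def snap(n,save=None):
    s=r.state(); p,d=optics.read_camera(n)
    if save: cv2.imwrite('pics/'+save,cv2.cvtColor(p,cv2.COLOR_RGB2BGR))
    return s,p,d
def ray(n,uv,s=None):
    c=optics.calibration(n); u,v=uv
    if n=='wrist':
        x,y=(u-c['cx'])/c['fx'],(v-c['cy'])/c['fy']; t=np.hypot(x,y)
        k=np.sinc(t/np.pi)
        d=np.array([x*k,y*k,np.cos(t)])
        T=np.eye(4);T[:3,:3]=np.array(s['ee_rot']);T[:3,3]=s['tool_pos'];T=T@np.array(c['T_tool_cam'])
    else:
        d=np.array([(u-c['cx'])/c['fx'],(v-c['cy'])/c['fy'],1]);T=np.array(c['extrinsics'])
    return T[:3,3],T[:3,:3]@d
def onz(n,uv,z,s=None):
    o,d=ray(n,uv,s); return o+d*(z-o[2])/d[2]
E
python3 - <<'E'
from h import *
s,p,d=snap('top','top0.png'); print(s)
snap('scene','scene0.png')
for n in('top','scene','wrist'):print(n,optics.calibration(n))
E
```

```text
{'time_s': 0.0, 'joint_pos': array([-7.84438740e+01,  5.03984865e+00,  7.86229530e+01, -1.15927580e-03,
        9.64631127e+01, -5.90659987e+00]), 'joint_velocities': array([-0.01495418, -0.03183931,  0.04673292,  0.0594825 ,  0.06984119,
       -0.02836053]), 'joint_efforts': array([-1.19731820e-03, -3.40182853e+01, -3.02430260e+01,  7.15532689e-02,
        3.29330144e-02, -1.69049072e-04]), 'tool_pos': array([ 0.16493181, -0.52411867,  0.20431299]), 'ee_rot': array([[-9.53913099e-01, -4.59940870e-04,  3.00082635e-01],
       [-3.00082916e-01,  2.14904214e-03, -9.53910701e-01],
       [-2.06147710e-04, -9.99997585e-01, -2.18801985e-03]]), 'ft_force': array([-0.99375205,  0.50663121, -0.13726686]), 'moment': array([-0.02207946,  0.0161215 ,  0.00744766]), 'grip_width': 0.09392970451402842}
top {'fx': 391.9712910209587, 'fy': 391.9712910209587, 'cx': 317.9005226641663, 'cy': 202.09228397183387, 'extrinsics': array([[ 0.02031063, -0.99588124,  0.08836304,  0.50008172],
       [-0.99979029, -0.0199997 ,  0.00440282,  0.0421879 ],
       [-0.00261746, -0.08843393, -0.99607861,  1.1078007
[... 199 characters left out ...]
65834361,  0.41894197, -0.62535695,  1.44698514],
       [ 0.7526831 ,  0.37434632, -0.54160224,  0.75575214],
       [ 0.00720016, -0.82725598, -0.56177905,  0.83426656],
       [ 0.        ,  0.        ,  0.        ,  1.        ]])}
wrist {'fx': 309.70691628693146, 'fy': 309.70691628693146, 'cx': 321.8563154989852, 'cy': 197.72521290203744, 'T_tool_cam': array([[ 1.09267569e-03,  9.58465574e-01,  2.85206154e-01,
        -8.32388658e-02],
       [ 4.21479469e-04, -2.85206741e-01,  9.58465929e-01,
        -1.78960626e-01],
       [ 9.99999314e-01, -9.27083884e-04, -7.15612034e-04,
         6.32990548e-04],
       [ 0.00000000e+00,  0.00000000e+00,  0.00000000e+00,
         1.00000000e+00]])}
```

View pics/top0.png

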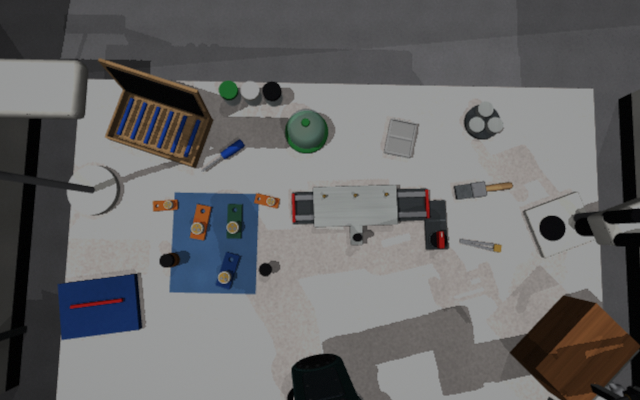

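View pics/scene0.png

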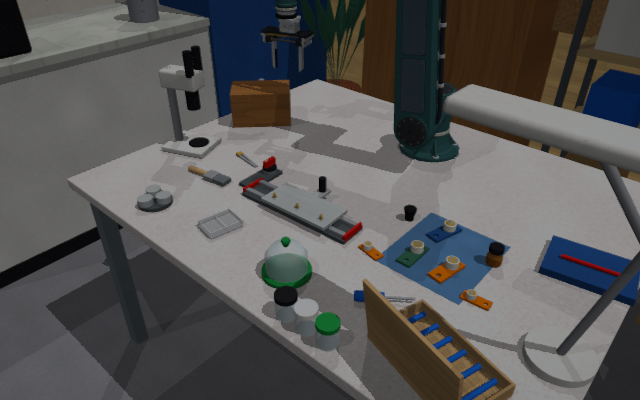

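Top view: carriage at mid-travel with post at about (357,236), red knob at (438,240). Carriers are blue (228,270), green (234,220) and orange big (200,222), with smaller orange decoys at (165,205) and (267,200). I'll zoom in for pixel values.

```bash
python3 - <<'E'
from h import *
p=cv2.imread('pics/top0.png')
c=cv2.resize(p[170:300,145:455],None,fx=2.58,fy=2.58,interpolation=cv2.INTER_CUBIC)
cv2.imwrite('pics/c0.png',np.clip(c.astype(float)*1.6,0,255).astype('uint8'))
h=cv2.cvtColor(p,cv2.COLOR_BGR2HSV)
def comps(name,lo,hi,z,x0=145,x1=455,y0=170,y1=300,mn=12):
    m=cv2.inRange(h,lo,hi);M=np.zeros_like(m);M[y0:y1,x0:x1]=m[y0:y1,x0:x1]
    cs,_=cv2.findContours(M,cv2.RETR_EXTERNAL,cv2.CHAIN_APPROX_NONE)
    for k in cs:
        if cv2.contourArea(k)<mn: continue
        (u,v),wh,a=cv2.minAreaRect(k); print(name,round(u,1),round(v,1),np.round(wh,1),round(a),cv2.contourArea(k),onz('top',(u,v),z).round(4))
comps('orange',(5,120,80),(20,255,255),.008)
comps('green',(60,80,20),(95,255,255),.008)
comps('red',(0,150,60),(4,255,255),.035); comps('red2',(172,150,60),(180,255,255),.035)
comps('black',(0,0,0),(180,255,28),.079)
comps('brass',(15,80,40),(35,255,255),.05,mn=2)
E
```

```text
orange 223.5 275.0 [4. 7.] 90 21.5 [0.3895 0.3046 0.008 ]
orange 196.3 226.3 [5.1 6.8] 76 17.5 [0.5227 0.3865 0.008 ]
orange 231.7 226.5 [7.4 8. ] 37 23.0 [0.524  0.2872 0.008 ]
orange 200.1 221.6 [14.4 34.2] 12 291.0 [0.536  0.3764 0.008 ]
orange 164.9 205.1 [ 9.5 24.2] 87 123.0 [0.5805 0.478  0.008 ]
orange 275.1 202.3 [6.1 9.7] 14 28.0 [0.5947 0.1677 0.008 ]
orange 262.0 199.2 [14.6  9.5] 13 95.0 [0.6026 0.2048 0.008 ]
green 234.1 220.9 [14.5 33.9] 2 283.0 [0.54  0.281 0.008]
red 441.0 239.5 [17.  6.] 90 65.0 [ 0.4998 -0.2902  0.035 ]
red 293.5 207.5 [27.1  2.6] 87 42.0 [0.579  0.1135 0.035 ]
red 427.2 203.5 [27.2  3.5] 86 56.0 [ 0.5974 -0.2531  0.035 ]
black 265.2 268.9 [10.7 11.2] 63 89.5 [0.4145 0.18   0.079 ]
black 169.4 259.6 [11.9 19.4] 77 154.5 [0.4334 0.4302 0.079 ]
black 357.0 237.0 [6. 8.] 90 37.0 [ 0.5018 -0.0573  0.079 ]
black 433.0 239.5 [ 6. 15.] 0 59.0 [ 0.4994 -0.2557  0.079 ]
brass 223.5 277.0 [8. 9.] 90 45.5 [0.3884 0.2944 0.05  ]
brass 196.0 227.5 [7.8 9.2] 45 34.0 [0.5186 0.374  0.05  ]
brass 232.0 227.0 [8. 8.] 90 34.5 [0.5219 0.277  0.05  ]
brass 166.7 204.6 [6.3 5.8] 27 24.0 [0.5789 0.4565 0.05  ]
brass 270.1 200.6 [6.1 7.2] 56 19.5 [0.5953 0.1766 0.05  ]
brass 324.0 196.0 [2. 2.] 90 3.0 [0.6108 0.0307 0.05  ]
brass 355.0 195.0 [2. 2.] 90 3.5 [ 0.6153 -0.0534  0.05  ]
brass 386.0 194.0 [2. 2.] 90 3.5 [ 0.6197 -0.1374  0.05  ]
```

View pics/c0.png

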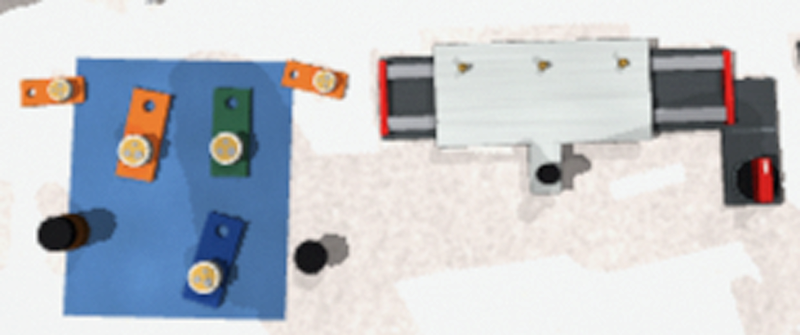

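```bash
cat >> h.py <<'E'
def plan(p,yaw=None):
    """shift (tool axes, mm) and wy (rad) to bring TCP to p; yaw = slide-like yaw: tool z -> (sin yaw,-cos yaw)"""
    s=r.state();R=np.array(s['ee_rot']);d=R.T@(np.array(p)-s['tool_pos'])*1000
    w=0.
    if yaw is not None:
        Rt=np.array([[-np.cos(yaw),0,np.sin(yaw)],[-np.sin(yaw),0,-np.cos(yaw)],[0,-1,0]])
        w=cv2.Rodrigues(R.T@Rt)[0].ravel()
    print('t=%.2f tcp'%s['time_s'],np.round(s['tool_pos'],4),'shift',d.round(1),'rot',np.round(w,4),'F',np.round(s['ft_force'],1),'grip',round(s['grip_width'],4))
E
python3 - <<'E'
from h import *
plan([.502,-.057,.2],.05)
E
```

```text
t=0.10 tcp [ 0.1649 -0.5242  0.2044] shift [-461.7    5.2 -344.5] rot [2.000e-03 2.548e-01 1.000e-04] F [ 0.1 -0.3  0. ] grip 0.094
```

Emit:
{"api": "jog_arm", "payload": {"targets": [{"tx": -45, "ty": 4, "tz": -34, "wx": 0.002, "wy": 0.05, "hand": 1}, {"tx": -90, "ty": 4, "tz": -68, "wx": 0.002, "wy": 0.1, "hand": 1}, {"tx": -135, "ty": 4, "tz": -102, "wx": 0.002, "wy": 0.15, "hand": 1}, {"tx": -180, "ty": 4, "tz": -136, "wx": 0.002, "wy": 0.2, "hand": 1}, {"tx": -225, "ty": 4, "tz": -170, "wx": 0.002, "wy": 0.255, "hand": 1}, {"tx": -270, "ty": 4, "tz": -204, "wx": 0.002, "wy": 0.255, "hand": 1}, {"tx": -315, "ty": 4, "tz": -238, "wx": 0.002, "wy": 0.255, "hand": 1}, {"tx": -360, "ty": 4, "tz": -272, "wx": 0.002, "wy": 0.255, "hand": 1}, {"tx": -405, "ty": 4, "tz": -306, "wx": 0.002, "wy": 0.255, "hand": 1}, {"tx": -440, "ty": 4, "tz": -330, "wx": 0.002, "wy": 0.255, "hand": 1}, {"tx": -461.7, "ty": 4, "tz": -344.5, "wx": 0.002, "wy": 0.255, "hand": 1}, {"tx": -461.7, "ty": 4, "tz": -344.5, "wx": 0.002, "wy": 0.255, "hand": 1}], "grip_force": 15}}

```text
$.targets[0]: bad value
```

```bash
python3 - <<'E'
from h import *
plan([.502,-.057,.045],.05)
s,p,d=snap('wrist','w1.png')
print(d[::100,::160])
E
```

```text
t=0.10 tcp [ 0.1649 -0.5242  0.2044] shift [-461.7  160.2 -344.2] rot [2.000e-03 2.548e-01 1.000e-04] F [ 0.1 -0.3  0. ] grip 0.094
[[0.2988023  0.32171506 0.32857627 0.32135883]
 [0.34681565 0.3612062  0.3657874  0.23878092]
 [0.28871453 0.40187776 0.26552674 0.26481974]
 [0.89334387 0.07964371 0.4475201  0.08080318]]
```

View pics/w1.png

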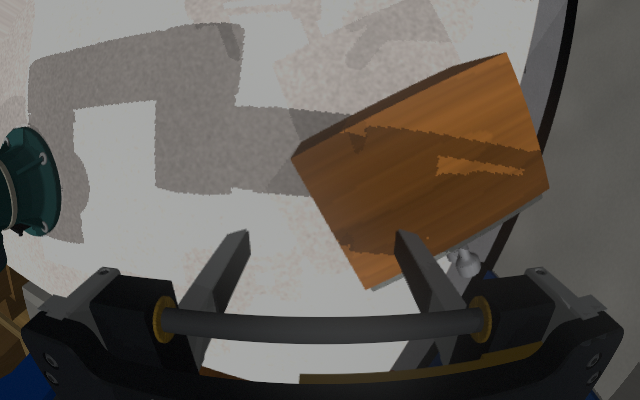

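Emit:
{"api": "jog_arm", "payload": {"targets": [{"tx": -45, "ty": 0, "tz": -34, "wx": 0.002, "wy": 0.05, "wz": 0, "hand": 1}, {"tx": -90, "ty": 0, "tz": -68, "wx": 0.002, "wy": 0.1, "wz": 0, "hand": 1}, {"tx": -135, "ty": 4, "tz": -102, "wx": 0.002, "wy": 0.15, "wz": 0, "hand": 1}, {"tx": -180, "ty": 4, "tz": -136, "wx": 0.002, "wy": 0.2, "wz": 0, "hand": 1}, {"tx": -225, "ty": 4, "tz": -170, "wx": 0.002, "wy": 0.255, "wz": 0, "hand": 1}, {"tx": -270, "ty": 4, "tz": -204, "wx": 0.002, "wy": 0.255, "wz": 0, "hand": 1}, {"tx": -315, "ty": 4, "tz": -238, "wx": 0.002, "wy": 0.255, "wz": 0, "hand": 1}, {"tx": -360, "ty": 4, "tz": -272, "wx": 0.002, "wy": 0.255, "wz": 0, "hand": 1}, {"tx": -405, "ty": 4, "tz": -306, "wx": 0.002, "wy": 0.255, "wz": 0, "hand": 1}, {"tx": -440, "ty": 4, "tz": -330, "wx": 0.002, "wy": 0.255, "wz": 0, "hand": 1}, {"tx": -461.7, "ty": 4, "tz": -344.5, "wx": 0.002, "wy": 0.255, "wz": 0, "hand": 1}, {"tx": -461.7, "ty": 4, "tz": -344.5, "wx": 0.002, "wy": 0.255, "wz": 0, "hand": 1}], "grip_force": 15}}

```text
time_s: 1.65
tool_pos: [0.5024, -0.0561, 0.2007]
ee_rot: [[-0.999, -0.001, 0.053], [-0.053, -0.002, -0.999], [0.001, -1.0, 0.002]]
ft_force: [-0.3, 0.3, 0.9]
grip_width: 0.0938
```

```bash
python3 - <<'E'
from h import *
plan([.502,-.057,.045],.05)
s,p,d=snap('wrist','w2.png')
E
```

```text
t=1.65 tcp [ 0.5024 -0.0561  0.2007] shift [  0.2 155.7   0.6] rot [-0.0017  0.0029  0.0012] F [-0.3  0.3  0.9] grip 0.0938
```

View pics/w2.png

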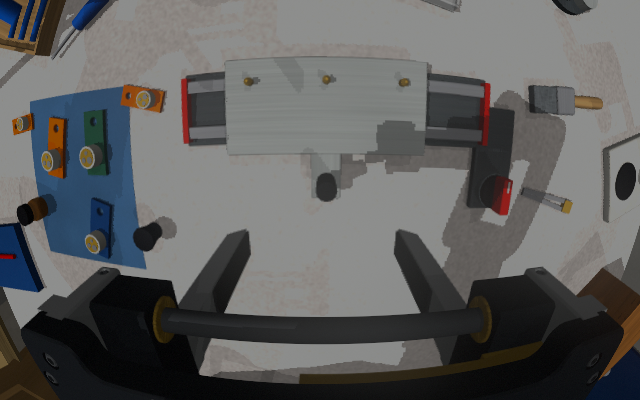

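```bash
python3 - <<'E'
from h import *
s=r.state()
p=cv2.imread('pics/w2.png'); h=cv2.cvtColor(p,cv2.COLOR_BGR2HSV)
def comps(name,lo,hi,z,b,mn=8):
    m=cv2.inRange(h,lo,hi);M=np.zeros_like(m);x0,x1,y0,y1=b;M[y0:y1,x0:x1]=m[y0:y1,x0:x1]
    cs,_=cv2.findContours(M,cv2.RETR_EXTERNAL,cv2.CHAIN_APPROX_NONE)
    for k in cs:
        if cv2.contourArea(k)<mn: continue
        (u,v),wh,a=cv2.minAreaRect(k); print(name,round(u,1),round(v,1),np.round(wh,1),round(a),cv2.boundingRect(k),onz('wrist',(u,v),z,s).round(4))
comps('post',(0,0,0),(180,255,60),.079,(305,345,160,215),40)
comps('brass',(12,100,40),(35,255,255),.044,(230,420,65,95))
comps('red',(0,150,60),(5,255,255),.035,(170,520,60,230));comps('red',(172,150,60),(180,255,255),.035,(170,520,60,230))
comps('green',(60,80,20),(88,255,255),.008,(60,120,90,190))
for n,uv in dict(gh=(96,121),gtop=(90,156),oh=(58,129),otop=(53,161),bh=(101,211),btop=(95,243)).items():
    z=.028 if 'top' in n else .008
    print(n,onz('wrist',uv,z,s).round(4))
E
```

```text
post 326.5 186.5 [27. 19.] 90 (317, 173, 20, 28) [ 0.5076 -0.0622  0.079 ]
brass 403.0 81.5 [8. 7.] 0 (399, 78, 9, 8) [ 0.6213 -0.1402  0.044 ]
brass 248.0 81.0 [6. 8.] 90 (244, 78, 9, 7) [0.6128 0.0277 0.044 ]
brass 326.0 79.0 [6. 6.] 90 (323, 76, 7, 7) [ 0.6169 -0.0566  0.044 ]
red 505.5 197.5 [15.7 34.6] 25 (492, 180, 21, 35) [ 0.4949 -0.3013  0.035 ]
red 484.5 114.0 [62.  9.] 90 (480, 83, 10, 63) [ 0.5978 -0.25    0.035 ]
red 184.7 110.5 [63.2  5.5] 88 (181, 79, 8, 64) [0.581 0.107 0.035]
green 95.0 142.7 [64.4 20.3] 85 (84, 110, 25, 65) [0.5418 0.2759 0.008 ]
gh [0.5735 0.2715 0.008 ]
gtop [0.5255 0.2705 0.028 ]
oh [0.5667 0.3615 0.008 ]
otop [0.5189 0.359  0.028 ]
bh [0.4362 0.2798 0.008 ]
btop [0.3897 0.2887 0.028 ]
```

Emit:
{"api": "jog_arm", "payload": {"targets": [{"tx": 0, "ty": 30, "tz": 3, "wx": 0, "wy": 0, "wz": 0, "hand": 0.5}, {"tx": 0, "ty": 65, "tz": 3, "wx": 0, "wy": 0, "wz": 0, "hand": 0.4}, {"tx": 0, "ty": 100, "tz": 3, "wx": 0, "wy": 0, "wz": 0, "hand": 0.3}, {"tx": 0, "ty": 130, "tz": 3, "wx": 0, "wy": 0, "wz": 0, "hand": 0.2}, {"tx": 0, "ty": 148, "tz": 3, "wx": 0, "wy": 0, "wz": 0, "hand": 0}, {"tx": 0, "ty": 155, "tz": 3, "wx": 0, "wy": 0, "wz": 0, "hand": -0.1}, {"tx": 0, "ty": 155, "tz": 3, "wx": 0, "wy": 0, "wz": 0, "hand": -0.2}, {"tx": 0, "ty": 155, "tz": 3, "wx": 0, "wy": 0, "wz": 0, "hand": -0.3}, {"tx": 0, "ty": 155, "tz": 3, "wx": 0, "wy": 0, "wz": 0, "hand": -0.36}, {"tx": 0, "ty": 155, "tz": 3, "wx": 0, "wy": 0, "wz": 0, "hand": -0.4}], "grip_force": 10}}

```text
time_s: 2.95
tool_pos: [0.5027, -0.0608, 0.0471]
ee_rot: [[-0.999, 0.002, 0.05], [-0.05, -0.002, -0.999], [-0.001, -1.0, 0.002]]
ft_force: [0.7, -0.8, 0.9]
grip_width: 0.0284
```

```bash
python3 - <<'E'
from h import *
plan([.502,-.057,.045],.05)
s,p,d=snap('wrist')
cv2.imwrite('pics/w3.png',cv2.cvtColor(p[100:400,150:500],cv2.COLOR_RGB2BGR))
E
```

```text
t=2.95 tcp [ 0.5027 -0.0608  0.0471] shift [ 0.5  2.1 -3.9] rot [-0.0024 -0.0001 -0.0014] F [ 0.7 -0.8  0.9] grip 0.0284
```

View pics/w3.png

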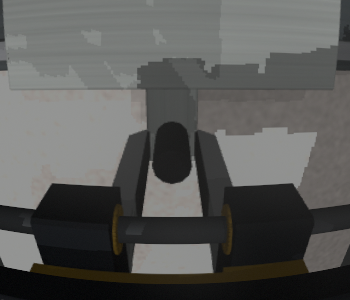

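The post is between the pads. Next I'll close and stroke left.

Emit:
{"api": "jog_arm", "payload": {"targets": [{"tx": 0, "ty": 1, "tz": 0, "wx": 0, "wy": 0, "wz": 0, "hand": -0.5}, {"tx": 0, "ty": 1, "tz": 0, "wx": 0, "wy": 0, "wz": 0, "hand": -0.55}, {"tx": 0, "ty": 1, "tz": 0, "wx": 0, "wy": 0, "wz": 0, "hand": -1}, {"tx": 0, "ty": 1, "tz": -3, "wx": 0, "wy": 0, "wz": 0, "hand": -1}, {"tx": 0, "ty": 1, "tz": -8, "wx": 0, "wy": 0, "wz": 0, "hand": -1}, {"tx": 0, "ty": 1, "tz": -14, "wx": 0, "wy": 0, "wz": 0, "hand": -1}, {"tx": 0, "ty": 1, "tz": -20, "wx": 0, "wy": 0, "wz": 0, "hand": -1}, {"tx": 0, "ty": 1, "tz": -26, "wx": 0, "wy": 0, "wz": 0, "hand": -1}, {"tx": 0, "ty": 1, "tz": -32, "wx": 0, "wy": 0, "wz": 0, "hand": -1}, {"tx": 0, "ty": 1, "tz": -38, "wx": 0, "wy": 0, "wz": 0, "hand": -1}, {"tx": 0, "ty": 1, "tz": -42, "wx": 0, "wy": 0, "wz": 0, "hand": -1}, {"tx": 0, "ty": 1, "tz": -46, "wx": 0, "wy": 0, "wz": 0, "hand": -1}], "grip_force": 15}}

```text
time_s: 4.5
tool_pos: [0.4999, -0.0146, 0.0453]
ee_rot: [[-0.999, 0.0, 0.05], [-0.05, -0.002, -0.999], [-0.0, -1.0, 0.002]]
ft_force: [-0.4, -2.6, -1.4]
grip_width: 0.0217
```

Emit:
{"api": "jog_arm", "payload": {"targets": [{"tx": 0, "ty": 0, "tz": -2, "wx": 0, "wy": 0, "wz": 0, "hand": -1}, {"tx": 0, "ty": 0, "tz": -4, "wx": 0, "wy": 0, "wz": 0, "hand": -1}]}}

```text
time_s: 4.75
tool_pos: [0.4997, -0.0109, 0.0453]
ee_rot: [[-0.999, 0.0, 0.05], [-0.05, -0.002, -0.999], [-0.0, -1.0, 0.002]]
ft_force: [-1.0, -5.6, -2.4]
grip_width: 0.0217
```

Emit:
{"api": "jog_arm", "payload": {"targets": [{"tx": 0, "ty": 0, "tz": -3, "wx": 0, "wy": 0, "wz": 0, "hand": -1}, {"tx": 0, "ty": 0, "tz": -6, "wx": 0, "wy": 0, "wz": 0, "hand": -1}, {"tx": 0, "ty": 0, "tz": -6, "wx": 0, "wy": 0, "wz": 0, "hand": -1}]}}

```text
time_s: 5.12
tool_pos: [0.4997, -0.0109, 0.0453]
ee_rot: [[-0.999, 0.001, 0.049], [-0.049, -0.014, -0.999], [0.0, -1.0, 0.014]]
ft_force: [0.4, -18.1, -2.6]
grip_width: 0.0222
```

Left stop reached: y holds at -0.0109 and force rises to 18 N. Now the full stroke right.

Emit:
{"api": "jog_arm", "payload": {"targets": [{"tx": 0, "ty": 0, "tz": 4, "wx": 0, "wy": 0, "wz": 0, "hand": -1}, {"tx": 0, "ty": 0, "tz": 7, "wx": 0, "wy": 0, "wz": 0, "hand": -1}, {"tx": 0, "ty": 0, "tz": 11, "wx": 0, "wy": 0, "wz": 0, "hand": -1}, {"tx": 0, "ty": 0, "tz": 17, "wx": 0, "wy": 0, "wz": 0, "hand": -1}, {"tx": 0, "ty": 0, "tz": 24, "wx": 0, "wy": 0, "wz": 0, "hand": -1}, {"tx": 0, "ty": 0, "tz": 32, "wx": 0, "wy": 0, "wz": 0, "hand": -1}, {"tx": 0, "ty": 0, "tz": 40, "wx": 0, "wy": 0, "wz": 0, "hand": -1}, {"tx": 0, "ty": 0, "tz": 48, "wx": 0, "wy": 0, "wz": 0, "hand": -1}, {"tx": 0, "ty": 0, "tz": 56, "wx": 0, "wy": 0, "wz": 0, "hand": -1}, {"tx": 0, "ty": 0, "tz": 64, "wx": 0, "wy": 0, "wz": 0, "hand": -1}, {"tx": 0, "ty": 0, "tz": 72, "wx": 0, "wy": 0, "wz": 0, "hand": -1}, {"tx": 0, "ty": 0, "tz": 80, "wx": 0, "wy": 0, "wz": 0, "hand": -1}]}}

```text
time_s: 6.62
tool_pos: [0.5034, -0.0852, 0.0452]
ee_rot: [[-0.999, 0.0, 0.05], [-0.05, -0.002, -0.999], [-0.0, -1.0, 0.002]]
ft_force: [1.4, 3.3, -5.0]
grip_width: 0.0209
```

Emit:
{"api": "jog_arm", "payload": {"targets": [{"tx": 0, "ty": 0, "tz": 8, "wx": 0, "wy": 0, "wz": 0, "hand": -1}, {"tx": 0, "ty": 0, "tz": 16, "wx": 0, "wy": 0, "wz": 0, "hand": -1}, {"tx": 0, "ty": 0, "tz": 24, "wx": 0, "wy": 0, "wz": 0, "hand": -1}, {"tx": 0, "ty": 0, "tz": 32, "wx": 0, "wy": 0, "wz": 0, "hand": -1}, {"tx": 0, "ty": 0, "tz": 40, "wx": 0, "wy": 0, "wz": 0, "hand": -1}, {"tx": 0, "ty": 0, "tz": 46, "wx": 0, "wy": 0, "wz": 0, "hand": -1}, {"tx": 0, "ty": 0, "tz": 52, "wx": 0, "wy": 0, "wz": 0, "hand": -1}, {"tx": 0, "ty": 0, "tz": 55, "wx": 0, "wy": 0, "wz": 0, "hand": -1}, {"tx": 0, "ty": 0, "tz": 58, "wx": 0, "wy": 0, "wz": 0, "hand": -1}, {"tx": 0, "ty": 0, "tz": 60, "wx": 0, "wy": 0, "wz": 0, "hand": -1}, {"tx": 0, "ty": 0, "tz": 60, "wx": 0, "wy": 0, "wz": 0, "hand": -1}]}}

```text
time_s: 8.0
tool_pos: [0.5062, -0.1407, 0.0452]
ee_rot: [[-0.999, -0.001, 0.051], [-0.051, 0.006, -0.999], [0.0, -1.0, -0.006]]
ft_force: [2.7, 12.4, -7.8]
grip_width: 0.0211
```

Right stop reached at y=-0.1407, a travel of 130 mm as specified. Next I'll release, rise, and go over the carriers.

Emit:
{"api": "jog_arm", "payload": {"targets": [{"tx": 0, "ty": 0, "tz": -3, "wx": 0, "wy": 0, "wz": 0, "hand": -1}, {"tx": 0, "ty": 0, "tz": -3, "wx": 0, "wy": 0, "wz": 0, "hand": -0.3}, {"tx": 0, "ty": 0, "tz": -3, "wx": 0, "wy": 0, "wz": 0, "hand": 0}, {"tx": 0, "ty": 0, "tz": -3, "wx": 0, "wy": 0, "wz": 0, "hand": 0}, {"tx": 0, "ty": -30, "tz": -3, "wx": 0, "wy": 0, "wz": 0, "hand": 0}, {"tx": 0, "ty": -80, "tz": -3, "wx": 0, "wy": 0, "wz": 0, "hand": 0.5}, {"tx": 0, "ty": -135, "tz": -20, "wx": 0, "wy": 0, "wz": 0, "hand": 1}, {"tx": 5, "ty": -155, "tz": -75, "wx": 0, "wy": 0, "wz": 0, "hand": 1}, {"tx": 10, "ty": -155, "tz": -135, "wx": 0, "wy": 0, "wz": 0, "hand": 1}, {"tx": 15, "ty": -155, "tz": -195, "wx": 0, "wy": 0, "wz": 0, "hand": 1}, {"tx": 20, "ty": -155, "tz": -255, "wx": 0, "wy": 0, "wz": 0, "hand": 1}, {"tx": 23, "ty": -155, "tz": -315, "wx": 0, "wy": 0, "wz": 0, "hand": 1}]}}

```text
time_s: 9.5
tool_pos: [0.4676, 0.1704, 0.201]
ee_rot: [[-0.999, 0.003, 0.049], [-0.049, -0.002, -0.999], [-0.002, -1.0, 0.002]]
ft_force: [0.1, -0.9, -0.1]
grip_width: 0.0938
```

Emit:
{"api": "jog_arm", "payload": {"targets": [{"tx": 0, "ty": 0, "tz": -50, "wx": 0, "wy": 0, "wz": 0, "hand": 1}, {"tx": 0, "ty": 0, "tz": -100, "wx": 0, "wy": 0, "wz": 0, "hand": 1}, {"tx": 0, "ty": 0, "tz": -148, "wx": 0, "wy": 0, "wz": 0, "hand": 1}, {"tx": 0, "ty": 0, "tz": -148, "wx": 0, "wy": 0, "wz": 0, "hand": 1}, {"tx": 0, "ty": 0, "tz": -148, "wx": 0, "wy": 0, "wz": 0, "hand": 1}]}}

```text
time_s: 10.12
tool_pos: [0.4606, 0.3162, 0.2]
ee_rot: [[-0.999, 0.001, 0.049], [-0.049, -0.003, -0.999], [-0.001, -1.0, 0.003]]
ft_force: [-0.4, 0.3, -0.1]
grip_width: 0.0939
```

```bash
python3 - <<'E'
from h import *
import pickle
s,p,d=snap('wrist','w4.png'); pickle.dump(s,open('s4.pkl','wb'))
print(s['tool_pos'],s['time_s'])
snap('top','top4.png')
E
```

```text
[0.46064982 0.31616557 0.19995038] 10.125
```

View pics/w4.png

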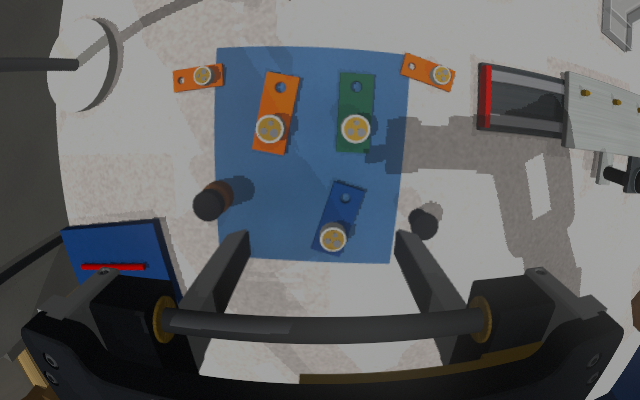

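```bash
cat >> h.py <<'E'
def blob(p,uv,lo,hi,rad=22):
    h=cv2.cvtColor(p,cv2.COLOR_BGR2HSV); m=cv2.inRange(h,lo,hi); k=np.zeros_like(m); cv2.circle(k,uv,rad,255,-1)
    cs,_=cv2.findContours(m&k,cv2.RETR_EXTERNAL,cv2.CHAIN_APPROX_NONE)
    c=max(cs,key=cv2.contourArea); return cv2.minAreaRect(cv2.convexHull(c)),cv2.contourArea(c)
def carrier(p,s,top,hole,zb=.001):
    hv=cv2.cvtColor(p,cv2.COLOR_BGR2HSV)
    (t,wh,a),A=blob(p,top,(0,0,90),(180,110,255))
    # hole: refine as locally differing patch - darkest-saturation deviation from plate colour
    P=onz('wrist',t,zb+.028,s); H=onz('wrist',hole,zb+.008,s); d=H-P
    print('holder px',np.round(t,1),np.round(wh,1),'pos',P.round(4),'hole',H.round(4),'dist %.4f yaw %.3f'%(np.hypot(*d[:2]),np.arctan2(d[1],d[0])))
    return P
E
python3 - <<'E'
from h import *
import pickle
s=pickle.load(open('s4.pkl','rb'));p=cv2.imread('pics/w4.png')
for n,t,h in (('o',(270,129),(280,87)),('g',(355,128),(356,87)),('b',(333,238),(345,198))):
    print(n);carrier(p,s,t,h)
c=cv2.resize(p[55:265,240:400],None,fx=3.7,fy=2.8,interpolation=cv2.INTER_CUBIC)
q=cv2.imread('pics/top4.png');h=cv2.cvtColor(q,cv2.COLOR_BGR2HSV)
m=cv2.inRange(h,(15,80,40),(35,255,255));m[:,:330]=0
print([ (np.round(k.mean((0,1)),1),onz('top',k.mean((0,1)),.044).round(4)) for k in cv2.findContours(m[:215],0,1)[0]])
E
```

```text
o
holder px [268.9 127.9] [29.2 29.4] pos [0.5196 0.3781 0.029 ] hole [0.5678 0.3698 0.009 ] dist 0.0489 yaw -0.172
g
holder px [355.5 128.5] [29. 29.] pos [0.5232 0.2803 0.029 ] hole [0.5719 0.2803 0.009 ] dist 0.0486 yaw 0.001
b
holder px [332.5 239. ] [24. 27.] pos [0.3876 0.2985 0.029 ] hole [0.4352 0.285  0.009 ] dist 0.0495 yaw -0.277
[(array([353.2, 194.8]), array([ 0.6164, -0.049 ,  0.044 ])), (array([384.1, 194.1]), array([ 0.6199, -0.1334,  0.044 ])), (array([415.3, 193. ]), array([ 0.6247, -0.2183,  0.044 ])), (array([498.7, 186.5]), array([ 0.6471, -0.446 ,  0.044 ]))]
```

```bash
python3 - <<'E'
from h import *
plan([.5232,.2803,.013],.001)
E
```

```text
t=10.22 tcp [0.4608 0.3155 0.2   ] shift [-60.4 187.2  37.7] rot [-0.0025  0.047  -0.0009] F [0.5 0.  0.4] grip 0.0941
```

Emit:
{"api": "jog_arm", "payload": {"targets": [{"tx": -30, "ty": 25, "tz": 19, "wx": -0.002, "wy": 0.047, "wz": 0, "hand": 0.4}, {"tx": -60.4, "ty": 60, "tz": 37.7, "wx": -0.002, "wy": 0.047, "wz": 0, "hand": 0.4}, {"tx": -60.4, "ty": 110, "tz": 37.7, "wx": -0.002, "wy": 0.047, "wz": 0, "hand": 0.4}, {"tx": -60.4, "ty": 145, "tz": 37.7, "wx": -0.002, "wy": 0.047, "wz": 0, "hand": 0.4}, {"tx": -60.4, "ty": 170, "tz": 37.7, "wx": -0.002, "wy": 0.047, "wz": 0, "hand": 0.4}, {"tx": -60.4, "ty": 182, "tz": 37.7, "wx": -0.002, "wy": 0.047, "wz": 0, "hand": 0.4}, {"tx": -60.4, "ty": 186, "tz": 37.7, "wx": -0.002, "wy": 0.047, "wz": 0, "hand": 0.4}, {"tx": -60.4, "ty": 186, "tz": 37.7, "wx": -0.002, "wy": 0.047, "wz": 0, "hand": 0.4}], "grip_force": 30}}

```text
time_s: 11.22
tool_pos: [0.5234, 0.2818, 0.0149]
ee_rot: [[-1.0, 0.002, 0.002], [-0.002, 0.001, -1.0], [-0.002, -1.0, -0.001]]
ft_force: [0.2, -0.1, 0.5]
grip_width: 0.0658
```

```bash
python3 - <<'E'
from h import *
plan([.5232,.2803,.013],.001)
s,p,d=snap('wrist','w5.png'); 
E
```

```text
t=11.22 tcp [0.5234 0.2818 0.0149] shift [0.3 1.8 1.5] rot [ 0.0005  0.0013 -0.002 ] F [ 0.2 -0.1  0.5] grip 0.0658
```

View pics/w5.png

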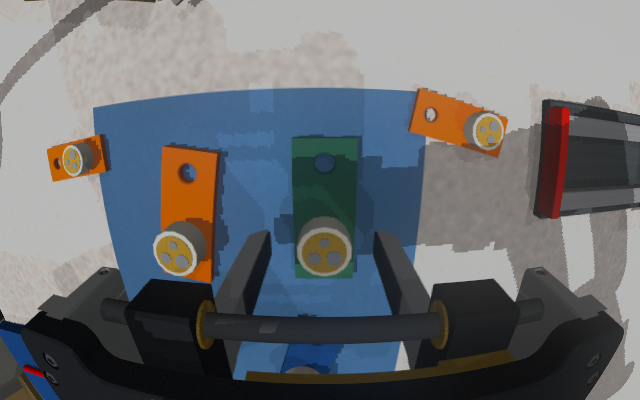

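Emit:
{"api": "jog_arm", "payload": {"targets": [{"tx": 0, "ty": 1, "tz": 0, "wx": 0, "wy": 0, "wz": 0, "hand": -0.2}, {"tx": 0, "ty": 1, "tz": 0, "wx": 0, "wy": 0, "wz": 0, "hand": -1}, {"tx": 0, "ty": 1, "tz": 0, "wx": 0, "wy": 0, "wz": 0, "hand": -1}, {"tx": 0, "ty": 1, "tz": 0, "wx": 0, "wy": 0, "wz": 0, "hand": -1}, {"tx": 0, "ty": 1, "tz": 0, "wx": 0, "wy": 0, "wz": 0, "hand": -1}, {"tx": 0, "ty": -15, "tz": 0, "wx": 0, "wy": 0, "wz": 0, "hand": -1}, {"tx": 0, "ty": -40, "tz": 0, "wx": 0, "wy": 0, "wz": 0, "hand": -1}, {"tx": 0, "ty": -70, "tz": 0, "wx": 0, "wy": 0, "wz": 0, "hand": -1}, {"tx": 0, "ty": -95, "tz": 10, "wx": 0, "wy": 0, "wz": 0, "hand": -1}, {"tx": -5, "ty": -105, "tz": 40, "wx": 0, "wy": -0.02, "wz": 0, "hand": -1}, {"tx": -10, "ty": -105, "tz": 75, "wx": 0, "wy": -0.049, "wz": 0, "hand": -1}, {"tx": -15, "ty": -105, "tz": 110, "wx": 0, "wy": -0.049, "wz": 0, "hand": -1}], "grip_force": 35}}

```text
time_s: 12.78
tool_pos: [0.5383, 0.1712, 0.12]
ee_rot: [[-0.999, 0.002, 0.053], [-0.053, 0.0, -0.999], [-0.002, -1.0, -0.0]]
ft_force: [1.0, -0.7, -0.6]
grip_width: 0.0334
```

```bash
python3 - <<'E'
from h import *
plan([.5669,-.0547,.12],.05)
E
```

```text
t=12.78 tcp [0.5383 0.1712 0.12  ] shift [-16.7  -0.  227.1] rot [ 0.0003  0.0025 -0.0019] F [ 1.  -0.7 -0.6] grip 0.0334
```

Emit:
{"api": "jog_arm", "payload": {"targets": [{"tx": -3, "ty": 0, "tz": 40, "wx": 0, "wy": 0.002, "wz": 0, "hand": -1}, {"tx": -6, "ty": 0, "tz": 80, "wx": 0, "wy": 0.002, "wz": 0, "hand": -1}, {"tx": -9, "ty": 0, "tz": 120, "wx": 0, "wy": 0.002, "wz": 0, "hand": -1}, {"tx": -12, "ty": 0, "tz": 160, "wx": 0, "wy": 0.002, "wz": 0, "hand": -1}, {"tx": -15, "ty": 0, "tz": 195, "wx": 0, "wy": 0.002, "wz": 0, "hand": -1}, {"tx": -16.7, "ty": 10, "tz": 218, "wx": 0, "wy": 0.002, "wz": 0, "hand": -1}, {"tx": -16.7, "ty": 30, "tz": 227, "wx": 0, "wy": 0.002, "wz": 0, "hand": -1}, {"tx": -16.7, "ty": 40, "tz": 227, "wx": 0, "wy": 0.002, "wz": 0, "hand": -1}, {"tx": -16.7, "ty": 40, "tz": 227, "wx": 0, "wy": 0.002, "wz": 0, "hand": -1}, {"tx": -16.7, "ty": 40, "tz": 227, "wx": 0, "wy": 0.002, "wz": 0, "hand": -1}]}}

```text
time_s: 14.02
tool_pos: [0.5669, -0.0533, 0.0798]
ee_rot: [[-0.999, 0.002, 0.051], [-0.051, -0.0, -0.999], [-0.002, -1.0, 0.0]]
ft_force: [-0.3, -0.2, -1.2]
grip_width: 0.0334
```

```bash
python3 - <<'E'
from h import *
import pickle
plan([.5669,-.0547,.08],.05)
s,p,d=snap('wrist','w6.png'); pickle.dump(s,open('s6.pkl','wb'))
E
```

```text
t=14.03 tcp [ 0.5669 -0.0533  0.0798] shift [ 0.1 -0.2  1.4] rot [-0.0002  0.0007 -0.0017] F [-0.3 -0.2 -1.2] grip 0.0334
```

View pics/w6.png

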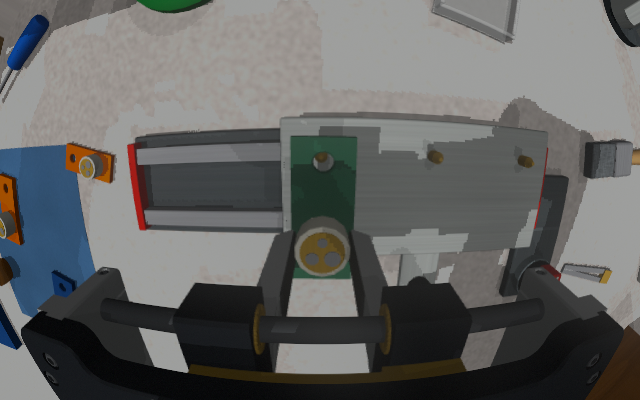

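```bash
cat >> h.py <<'E'
def pins(p,s,b,z=.046):
    h=cv2.cvtColor(p,cv2.COLOR_BGR2HSV); m=cv2.inRange(h,(12,100,40),(35,255,255)); x0,x1,y0,y1=b
    for k in cv2.findContours(m[y0:y1,x0:x1].copy(),0,1)[0]:
        if cv2.contourArea(k)>4:
            (u,v),_,_=cv2.minAreaRect(k);u+=x0;v+=y0; print('pin px',round(u,1),round(v,1),cv2.contourArea(k),onz('wrist',(u,v),z,s).round(4))
E
python3 - <<'E'
from h import *
import pickle
s=pickle.load(open('s6.pkl','rb'));p=cv2.imread('pics/w6.png')
pins(p,s,(290,545,140,180))
h=cv2.cvtColor(p,cv2.COLOR_BGR2HSV)
m=cv2.inRange(h,(60,90,20),(90,255,255))[140:185,300:350]; m=255-m
cs=cv2.findContours(m,0,1)[0]
for k in cs:
    if cv2.contourArea(k)>60: (u,v),wh,a=cv2.minAreaRect(k); print('hole',u+300,v+140,wh,onz('wrist',(u+300,v+140),.0755,s).round(4))
carrier(p,s,(321,247),(323,162),.0665)
E
```

```text
pin px 525.7 161.1 101.5 [ 0.6263 -0.2169  0.046 ]
pin px 321.0 157.0 63.0 [ 0.6164 -0.0508  0.046 ]
pin px 437.4 157.4 84.0 [ 0.6218 -0.1352  0.046 ]
hole 323.2635154724121 162.66892051696777 (22.51059913635254, 49.49212646484375) [ 0.6177 -0.0522  0.0755]
holder px [319.1 235.8] [17.8 43.4] pos [ 0.5784 -0.0517  0.0945] hole [ 0.6179 -0.052   0.0745] dist 0.0395 yaw -0.007
```

Emit:
{"api": "jog_arm", "payload": {"targets": [{"tx": 0, "ty": 6, "tz": -1.5, "wx": 0, "wy": 0, "wz": 0, "hand": -1}, {"tx": 0, "ty": 12, "tz": -1.5, "wx": 0, "wy": 0, "wz": 0, "hand": -1}, {"tx": 0, "ty": 18, "tz": -1.5, "wx": 0, "wy": 0, "wz": 0, "hand": -1}, {"tx": 0, "ty": 22, "tz": -1.5, "wx": 0, "wy": 0, "wz": 0, "hand": -1}, {"tx": 0, "ty": 26, "tz": -1.5, "wx": 0, "wy": 0, "wz": 0, "hand": -1}, {"tx": 0, "ty": 29, "tz": -1.5, "wx": 0, "wy": 0, "wz": 0, "hand": -1}, {"tx": 0, "ty": 31, "tz": -1.5, "wx": 0, "wy": 0, "wz": 0, "hand": -1}, {"tx": 0, "ty": 32, "tz": -1.5, "wx": 0, "wy": 0, "wz": 0, "hand": -1}]}}

```text
time_s: 15.08
tool_pos: [0.5663, -0.0524, 0.0479]
ee_rot: [[-0.999, 0.0, 0.05], [-0.05, -0.0, -0.999], [-0.0, -1.0, 0.0]]
ft_force: [-3.1, 0.6, 7.4]
grip_width: 0.033
```

Emit:
{"api": "jog_arm", "payload": {"targets": [{"tx": 0, "ty": -1, "tz": 0, "wx": 0, "wy": 0, "wz": 0, "hand": -1}, {"tx": 0, "ty": -1, "tz": 0, "wx": 0, "wy": 0, "wz": 0, "hand": 0}, {"tx": 0, "ty": -1, "tz": 0, "wx": 0, "wy": 0, "wz": 0, "hand": 0.2}, {"tx": 0, "ty": -1, "tz": 0, "wx": 0, "wy": 0, "wz": 0, "hand": 0.2}, {"tx": 0, "ty": -30, "tz": 0, "wx": 0, "wy": 0, "wz": 0, "hand": 0.2}, {"tx": 0, "ty": -70, "tz": 0, "wx": 0, "wy": 0, "wz": 0, "hand": 0.4}, {"tx": 0, "ty": -70, "tz": 0, "wx": 0, "wy": 0, "wz": 0, "hand": 0.4}, {"tx": 0, "ty": -70, "tz": 0, "wx": 0, "wy": 0, "wz": 0, "hand": 0.4}]}}

```text
time_s: 16.08
tool_pos: [0.5659, -0.0524, 0.116]
ee_rot: [[-0.999, -0.001, 0.05], [-0.05, 0.0, -0.999], [0.001, -1.0, -0.0]]
ft_force: [-0.3, -0.0, -0.5]
grip_width: 0.0657
```

```bash
python3 - <<'E'
from h import *
import pickle
plan([.46,.316,.2],.05)
s,p,d=snap('wrist','w7.png'); pickle.dump(s,open('s7.pkl','wb'))
cv2.imwrite('pics/w7c.png',cv2.cvtColor(cv2.resize(p[100:330,150:560],None,fx=1.8,fy=1.8),cv2.COLOR_RGB2BGR))
q=cv2.cvtColor(p,cv2.COLOR_RGB2BGR);pins(q,s,(290,560,100,220))
E
```

```text
t=16.07 tcp [ 0.5659 -0.0524  0.116 ] shift [  87.5  -83.9 -373.2] rot [ 0.0001 -0.0002  0.0006] F [-0.3 -0.  -0.5] grip 0.0657
pin px 322.0 208.5 423.0 [ 0.5656 -0.053   0.046 ]
pin px 504.8 152.9 60.5 [ 0.6261 -0.2173  0.046 ]
pin px 422.5 148.5 71.0 [ 0.6221 -0.1343  0.046 ]
pin px 322.0 147.0 80.5 [ 0.6178 -0.0504  0.046 ]
```

View pics/w7c.png

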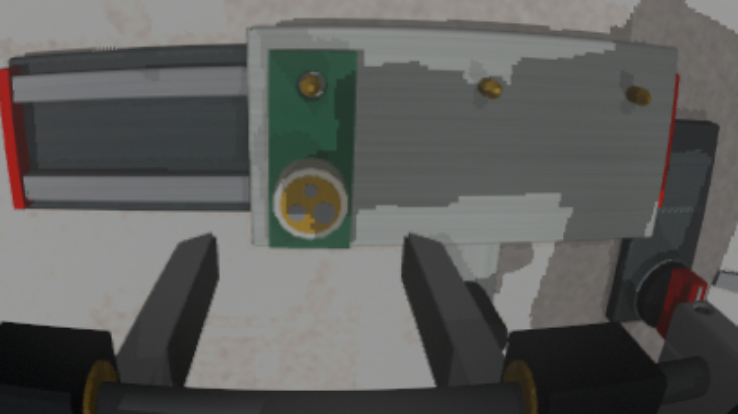

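Green is seated on pin_1, with the pin showing through its hole. Back to the mat to re-measure the others.

Emit:
{"api": "jog_arm", "payload": {"targets": [{"tx": 0, "ty": -40, "tz": -5, "wx": 0, "wy": 0, "wz": 0, "hand": 0.4}, {"tx": 12, "ty": -80, "tz": -50, "wx": 0, "wy": 0, "wz": 0, "hand": 0.4}, {"tx": 24, "ty": -84, "tz": -105, "wx": 0, "wy": 0, "wz": 0, "hand": 0.4}, {"tx": 36, "ty": -84, "tz": -160, "wx": 0, "wy": 0, "wz": 0, "hand": 0.4}, {"tx": 50, "ty": -84, "tz": -215, "wx": 0, "wy": 0, "wz": 0, "hand": 0.4}, {"tx": 62, "ty": -84, "tz": -270, "wx": 0, "wy": 0, "wz": 0, "hand": 0.4}, {"tx": 75, "ty": -84, "tz": -325, "wx": 0, "wy": 0, "wz": 0, "hand": 0.4}, {"tx": 87.5, "ty": -84, "tz": -373, "wx": 0, "wy": 0, "wz": 0, "hand": 0.4}, {"tx": 87.5, "ty": -84, "tz": -373, "wx": 0, "wy": 0, "wz": 0, "hand": 0.4}, {"tx": 87.5, "ty": -84, "tz": -373, "wx": 0, "wy": 0, "wz": 0, "hand": 0.4}]}}

```text
time_s: 17.38
tool_pos: [0.4599, 0.3152, 0.1991]
ee_rot: [[-0.999, -0.002, 0.05], [-0.05, -0.002, -0.999], [0.002, -1.0, 0.002]]
ft_force: [0.2, -0.9, 0.1]
grip_width: 0.0658
```

```bash
cat >> h.py <<'E'
def holders(p,s):
    """bright round white/tan tops in the mat area"""
    h=cv2.cvtColor(p,cv2.COLOR_BGR2HSV)
    for n,lo,hi in(('orange',(5,150,90),(14,255,255)),('blue',(108,190,25),(120,255,130))):
        m=cv2.inRange(h,lo,hi); m=cv2.morphologyEx(m,cv2.MORPH_OPEN,np.ones((3,3)))
        for k in cv2.findContours(m[:265],0,1)[0]:
            if 250<cv2.contourArea(k)<3500:
                (u,v),wh,a=cv2.minAreaRect(k);print(n,round(u),round(v),np.round(wh),round(a),onz('wrist',(u,v),.009,s).round(3))
E
python3 - <<'E'
from h import *
import pickle
s,p,d=snap('wrist','w8.png'); pickle.dump(s,open('s8.pkl','wb'))
q=cv2.cvtColor(p,cv2.COLOR_RGB2BGR);holders(q,s)
for n,t,h in (('o',(270,129),(280,87)),('b',(333,238),(345,198))): carrier(q,s,t,h)
plan([.5196,.3781,.014],-.172)
E
```

```text
orange 268 144 [17. 33.] 90 [0.498 0.381 0.009]
orange 277 97 [33. 49.] 12 [0.554 0.372 0.009]
orange 184 78 [21. 27.] 79 [0.58  0.492 0.009]
orange 419 67 [36. 22.] 20 [0.602 0.205 0.009]
blue 111 244 [102.  35.] 3 [0.34  0.641 0.009]
holder px [267.4 126.9] [29.8 28.5] pos [0.5195 0.3789 0.029 ] hole [0.5664 0.3688 0.009 ] dist 0.0480 yaw -0.212
holder px [332.  238.4] [25.3 27.5] pos [0.3875 0.2984 0.029 ] hole [0.4342 0.2842 0.009 ] dist 0.0488 yaw -0.295
t=17.43 tcp [0.4603 0.3147 0.1996] shift [-62.6 185.4 -60.7] rot [-0.0017  0.2208  0.0012] F [-0.4 -0.7 -0.4] grip 0.066
```

Emit:
{"api": "jog_arm", "payload": {"targets": [{"tx": -30, "ty": 25, "tz": -30, "wx": -0.002, "wy": 0.12, "wz": 0, "hand": 0.4}, {"tx": -62.5, "ty": 60, "tz": -61, "wx": -0.002, "wy": 0.235, "wz": 0, "hand": 0.4}, {"tx": -62.5, "ty": 110, "tz": -61, "wx": -0.002, "wy": 0.235, "wz": 0, "hand": 0.4}, {"tx": -62.5, "ty": 145, "tz": -61, "wx": -0.002, "wy": 0.235, "wz": 0, "hand": 0.4}, {"tx": -62.5, "ty": 170, "tz": -61, "wx": -0.002, "wy": 0.235, "wz": 0, "hand": 0.4}, {"tx": -62.5, "ty": 181, "tz": -61, "wx": -0.002, "wy": 0.235, "wz": 0, "hand": 0.4}, {"tx": -62.5, "ty": 185, "tz": -61, "wx": -0.002, "wy": 0.235, "wz": 0, "hand": 0.4}, {"tx": -62.5, "ty": 185, "tz": -61, "wx": -0.002, "wy": 0.235, "wz": 0, "hand": 0.4}]}}

```text
time_s: 18.42
tool_pos: [0.5206, 0.3797, 0.0169]
ee_rot: [[-0.983, 0.002, -0.185], [0.185, 0.003, -0.983], [-0.001, -1.0, -0.003]]
ft_force: [0.2, 0.4, -0.5]
grip_width: 0.0657
```

```bash
python3 - <<'E'
from h import *
plan([.5195,.3785,.014],-.19)
s,p,d=snap('wrist','w9.png'); q=cv2.cvtColor(p,cv2.COLOR_RGB2BGR)
# orange plate outline and holder ring near the jaws
h=cv2.cvtColor(q,cv2.COLOR_BGR2HSV); m=cv2.inRange(h,(5,150,60),(14,255,255))
for k in cv2.findContours(m[100:300],0,1)[0]:
    if cv2.contourArea(k)>800: print(cv2.minAreaRect(k),cv2.contourArea(k))
carrier(q,s,(324,250),(324,165))
E
```

```text
t=18.43 tcp [0.5206 0.3797 0.0169] shift [0.9 2.9 1.4] rot [ 0.0032  0.0041 -0.0014] F [ 0.2  0.4 -0.5] grip 0.0657
((168.38558959960938, 74.75808715820312), (42.053497314453125, 82.3338394165039), 71.02959442138672) 1891.0
((323.3222351074219, 108.78933715820312), (138.37933349609375, 64.14990234375), 88.83085632324219) 8272.0
holder px [324.4 237.5] [42.1 19. ] pos [0.5295 0.376  0.029 ] hole [0.5683 0.3689 0.009 ] dist 0.0394 yaw -0.180
```

Emit:
{"api": "jog_arm", "payload": {"targets": [{"tx": 0, "ty": 2.5, "tz": 0.5, "wx": 0, "wy": 0, "wz": 0, "hand": -0.2}, {"tx": 0, "ty": 2.5, "tz": 0.5, "wx": 0, "wy": 0, "wz": 0, "hand": -1}, {"tx": 0, "ty": 2.5, "tz": 0.5, "wx": 0, "wy": 0, "wz": 0, "hand": -1}, {"tx": 0, "ty": 2.5, "tz": 0.5, "wx": 0, "wy": 0, "wz": 0, "hand": -1}, {"tx": 0, "ty": 2.5, "tz": 0.5, "wx": 0, "wy": 0, "wz": 0, "hand": -1}, {"tx": 0, "ty": -15, "tz": 0, "wx": 0, "wy": 0, "wz": 0, "hand": -1}, {"tx": 0, "ty": -40, "tz": 0, "wx": 0, "wy": 0, "wz": 0, "hand": -1}, {"tx": 0, "ty": -70, "tz": 0, "wx": 0, "wy": 0, "wz": 0, "hand": -1}, {"tx": 0, "ty": -95, "tz": 0, "wx": 0, "wy": 0, "wz": 0, "hand": -1}, {"tx": 0, "ty": -105, "tz": 0, "wx": 0, "wy": 0, "wz": 0, "hand": -1}, {"tx": 0, "ty": -105, "tz": 0, "wx": 0, "wy": -0.12, "wz": 0, "hand": -1}, {"tx": 0, "ty": -105, "tz": 0, "wx": 0, "wy": -0.237, "wz": 0, "hand": -1}]}}

```text
time_s: 19.98
tool_pos: [0.5194, 0.3795, 0.1205]
ee_rot: [[-0.998, -0.0, 0.056], [-0.056, 0.002, -0.998], [0.0, -1.0, -0.002]]
ft_force: [0.6, -0.5, -1.5]
grip_width: 0.0332
```

```bash
python3 - <<'E'
from h import *
plan([.5710,-.137,.12],.05)
E
```

```text
t=19.98 tcp [0.5194 0.3795 0.1205] shift [-2.280e+01 -3.000e-01  5.185e+02] rot [0.0016 0.0057 0.0002] F [ 0.6 -0.5 -1.5] grip 0.0332
```

Emit:
{"api": "jog_arm", "payload": {"targets": [{"tx": -2, "ty": 0, "tz": 45, "wx": 0, "wy": 0.006, "wz": 0, "hand": -1}, {"tx": -4, "ty": 0, "tz": 90, "wx": 0, "wy": 0.006, "wz": 0, "hand": -1}, {"tx": -6, "ty": 0, "tz": 135, "wx": 0, "wy": 0.006, "wz": 0, "hand": -1}, {"tx": -8, "ty": 0, "tz": 180, "wx": 0, "wy": 0.006, "wz": 0, "hand": -1}, {"tx": -10, "ty": 0, "tz": 225, "wx": 0, "wy": 0.006, "wz": 0, "hand": -1}, {"tx": -12, "ty": 0, "tz": 270, "wx": 0, "wy": 0.006, "wz": 0, "hand": -1}, {"tx": -14, "ty": 0, "tz": 315, "wx": 0, "wy": 0.006, "wz": 0, "hand": -1}, {"tx": -16, "ty": 0, "tz": 360, "wx": 0, "wy": 0.006, "wz": 0, "hand": -1}, {"tx": -18, "ty": 0, "tz": 405, "wx": 0, "wy": 0.006, "wz": 0, "hand": -1}, {"tx": -20, "ty": 0, "tz": 450, "wx": 0, "wy": 0.006, "wz": 0, "hand": -1}, {"tx": -22, "ty": 0, "tz": 490, "wx": 0, "wy": 0.006, "wz": 0, "hand": -1}, {"tx": -22.8, "ty": 0, "tz": 518.5, "wx": 0, "wy": 0.006, "wz": 0, "hand": -1}]}}

```text
time_s: 21.48
tool_pos: [0.5689, -0.1388, 0.1192]
ee_rot: [[-0.999, -0.001, 0.044], [-0.044, 0.002, -0.999], [0.001, -1.0, -0.002]]
ft_force: [0.3, -1.1, -1.1]
grip_width: 0.033
```

Emit:
{"api": "jog_arm", "payload": {"targets": [{"tx": 0, "ty": 15, "tz": 0, "wx": 0, "wy": 0, "wz": 0, "hand": -1}, {"tx": 0, "ty": 30, "tz": 0, "wx": 0, "wy": 0, "wz": 0, "hand": -1}, {"tx": 0, "ty": 40, "tz": 0, "wx": 0, "wy": 0, "wz": 0, "hand": -1}, {"tx": 0, "ty": 40, "tz": 0, "wx": 0, "wy": 0, "wz": 0, "hand": -1}, {"tx": 0, "ty": 40, "tz": 0, "wx": 0, "wy": 0, "wz": 0, "hand": -1}]}}

```text
time_s: 22.1
tool_pos: [0.5697, -0.1364, 0.0802]
ee_rot: [[-0.999, 0.001, 0.047], [-0.047, 0.002, -0.999], [-0.001, -1.0, -0.002]]
ft_force: [0.4, 0.2, -1.1]
grip_width: 0.0332
```

```bash
cat >> h.py <<'E'
def hover(name,lo,hi):
    """held carrier: plate colour range -> hole centre at plate-top height; pins"""
    s,p,d=snap('wrist',name); q=cv2.cvtColor(p,cv2.COLOR_RGB2BGR); h=cv2.cvtColor(q,cv2.COLOR_BGR2HSV)
    m=cv2.inRange(h,lo,hi); m=cv2.morphologyEx(m,cv2.MORPH_OPEN,np.ones((3,3)))
    cs,hi_=cv2.findContours(m,cv2.RETR_CCOMP,cv2.CHAIN_APPROX_NONE)
    for k,i in zip(cs,hi_[0]):
        A=cv2.contourArea(k)
        if A>150 and 230<k[:,0,0].mean()<410:
            (u,v),wh,a=cv2.minAreaRect(k); print('inner' if i[3]>=0 else 'outer',round(u,1),round(v,1),np.round(wh,1),round(a,1),A,onz('wrist',(u,v),s['tool_pos'][2]-.0045,s).round(4))
    pins(q,s,(200,560,130,185))
E
python3 - <<'E'
from h import *
plan([.5710,-.137,.08],.05)
hover('w10.png',(5,150,40),(14,255,255))
E
```

```text
t=22.10 tcp [ 0.5697 -0.1364  0.0802] shift [-1.3  0.2  0.6] rot [ 0.0017 -0.0033 -0.0012] F [ 0.4  0.2 -1.1] grip 0.0332
outer 320.5 185.0 [94. 65.] 90.0 5331.5 [ 0.6065 -0.1344  0.0757]
inner 320.5 163.5 [21.2 21.2] 45.0 346.0 [ 0.6198 -0.1338  0.0757]
pin px 439.0 155.0 80.5 [ 0.626  -0.2196  0.046 ]
pin px 208.3 154.8 127.5 [ 0.6184 -0.052   0.046 ]
pin px 321.0 161.0 1728.5 [ 0.6163 -0.1341  0.046 ]
```

View pics/w10.png

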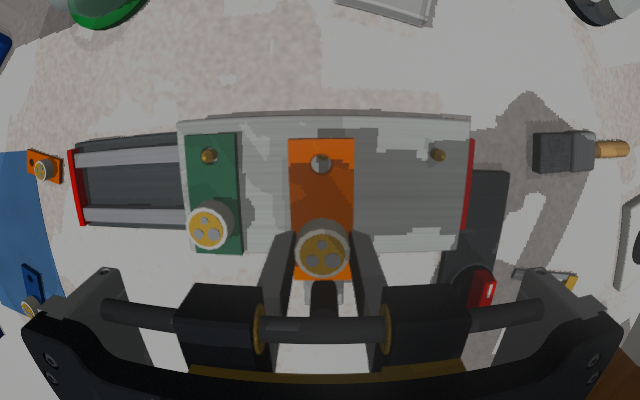

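Emit:
{"api": "jog_arm", "payload": {"targets": [{"tx": -2, "ty": 6, "tz": 1.5, "wx": 0, "wy": 0, "wz": 0, "hand": -1}, {"tx": -2, "ty": 12, "tz": 1.5, "wx": 0, "wy": 0, "wz": 0, "hand": -1}, {"tx": -2, "ty": 18, "tz": 1.5, "wx": 0, "wy": 0, "wz": 0, "hand": -1}, {"tx": -2, "ty": 22, "tz": 1.5, "wx": 0, "wy": 0, "wz": 0, "hand": -1}, {"tx": -2, "ty": 26, "tz": 1.5, "wx": 0, "wy": 0, "wz": 0, "hand": -1}, {"tx": -2, "ty": 29, "tz": 1.5, "wx": 0, "wy": 0, "wz": 0, "hand": -1}, {"tx": -2, "ty": 31, "tz": 1.5, "wx": 0, "wy": 0, "wz": 0, "hand": -1}, {"tx": -2, "ty": 32.5, "tz": 1.5, "wx": 0, "wy": 0, "wz": 0, "hand": -1}]}}

```text
time_s: 23.15
tool_pos: [0.5715, -0.1383, 0.0484]
ee_rot: [[-0.999, 0.001, 0.046], [-0.046, 0.002, -0.999], [-0.001, -1.0, -0.002]]
ft_force: [-4.7, 1.4, 7.0]
grip_width: 0.0329
```

Contact is the same as with green: 7 N at z=0.048. Release, rise, and go back to the mat.

Emit:
{"api": "jog_arm", "payload": {"targets": [{"tx": 0, "ty": -1, "tz": 0, "wx": 0, "wy": 0, "wz": 0, "hand": -1}, {"tx": 0, "ty": -1, "tz": 0, "wx": 0, "wy": 0, "wz": 0, "hand": 0}, {"tx": 0, "ty": -1, "tz": 0, "wx": 0, "wy": 0, "wz": 0, "hand": 0.2}, {"tx": 0, "ty": -1, "tz": 0, "wx": 0, "wy": 0, "wz": 0, "hand": 0.2}, {"tx": 0, "ty": -30, "tz": 0, "wx": 0, "wy": 0, "wz": 0, "hand": 0.2}, {"tx": 0, "ty": -70, "tz": 0, "wx": 0, "wy": 0, "wz": 0, "hand": 0.4}, {"tx": 0, "ty": -70, "tz": 0, "wx": 0, "wy": 0, "wz": 0, "hand": 0.4}, {"tx": 0, "ty": -70, "tz": 0, "wx": 0, "wy": 0, "wz": 0, "hand": 0.4}]}}

```text
time_s: 24.15
tool_pos: [0.571, -0.1383, 0.1165]
ee_rot: [[-0.999, -0.0, 0.046], [-0.046, 0.002, -0.999], [0.0, -1.0, -0.002]]
ft_force: [-0.5, 1.3, 0.4]
grip_width: 0.066
```

```bash
python3 - <<'E'
from h import *
plan([.46,.316,.2],.05)
hover('w11.png',(5,150,40),(14,255,255))
s=r.state();p=cv2.imread('pics/w11.png')
c=p[130:180]
pins(p,s,(180,560,120,175))
E
```

```text
t=24.15 tcp [ 0.571  -0.1383  0.1165] shift [  90.1  -82.4 -459.1] rot [ 0.0023 -0.0042  0.0004] F [-0.5  1.3  0.4] grip 0.066
outer 323.0 229.0 [18. 44.] 90.0 344.5 [ 0.579  -0.1392  0.112 ]
outer 321.0 168.0 [76. 48.] 90.0 2979.0 [ 0.6184 -0.1362  0.112 ]
inner 329.6 170.7 [24.2 27.1] 50.2 385.5 [ 0.617  -0.1414  0.112 ]
inner 321.2 148.3 [16.3 15.6] 45.0 207.5 [ 0.6305 -0.1358  0.112 ]
pin px 421.0 149.5 68.0 [ 0.626  -0.2192  0.046 ]
pin px 220.5 150.0 71.0 [ 0.618  -0.0513  0.046 ]
pin px 321.5 157.0 2209.0 [ 0.6146 -0.1364  0.046 ]
pin px 421.0 149.5 68.0 [ 0.6255 -0.2186  0.046 ]
pin px 220.5 150.0 71.0 [ 0.6175 -0.0514  0.046 ]
pin px 321.5 152.0 1835.5 [ 0.6183 -0.136   0.046 ]
```

Emit:
{"api": "jog_arm", "payload": {"targets": [{"tx": 0, "ty": -40, "tz": -5, "wx": 0, "wy": 0, "wz": 0, "hand": 0.4}, {"tx": 12, "ty": -80, "tz": -50, "wx": 0, "wy": 0, "wz": 0, "hand": 0.4}, {"tx": 24, "ty": -82, "tz": -105, "wx": 0, "wy": 0, "wz": 0, "hand": 0.4}, {"tx": 36, "ty": -82, "tz": -160, "wx": 0, "wy": 0, "wz": 0, "hand": 0.4}, {"tx": 50, "ty": -82, "tz": -215, "wx": 0, "wy": 0, "wz": 0, "hand": 0.4}, {"tx": 62, "ty": -82, "tz": -270, "wx": 0, "wy": 0, "wz": 0, "hand": 0.4}, {"tx": 75, "ty": -82, "tz": -325, "wx": 0, "wy": 0, "wz": 0, "hand": 0.4}, {"tx": 87.5, "ty": -82, "tz": -380, "wx": 0, "wy": 0, "wz": 0, "hand": 0.4}, {"tx": 90, "ty": -82, "tz": -430, "wx": 0, "wy": 0, "wz": 0, "hand": 0.4}, {"tx": 90, "ty": -82, "tz": -459, "wx": 0, "wy": 0, "wz": 0, "hand": 0.4}, {"tx": 90, "ty": -82, "tz": -459, "wx": 0, "wy": 0, "wz": 0, "hand": 0.4}, {"tx": 90, "ty": -82, "tz": -459, "wx": 0, "wy": 0, "wz": 0, "hand": 0.4}]}}

```text
time_s: 25.7
tool_pos: [0.4601, 0.3148, 0.1987]
ee_rot: [[-0.999, -0.002, 0.045], [-0.045, 0.0, -0.999], [0.002, -1.0, -0.0]]
ft_force: [-0.5, -0.9, -0.3]
grip_width: 0.0659
```

```bash
python3 - <<'E'
from h import *
s,p,d=snap('wrist','w12.png'); q=cv2.cvtColor(p,cv2.COLOR_RGB2BGR)
h=cv2.cvtColor(q,cv2.COLOR_BGR2HSV)
print(h[200,325],h[210,335],h[150,330])
carrier(q,s,(333,238),(345,198))
plan([.3876,.2985,.014],-.285)
E
```

```text
[105 140 118] [109 182 101] [105 144 135]
holder px [332.5 238.5] [25. 27.] pos [0.3877 0.2981 0.029 ] hole [0.4344 0.2844 0.009 ] dist 0.0486 yaw -0.284
t=25.75 tcp [0.4604 0.3146 0.1992] shift [ 73.2 185.2  12.9] rot [0.0004 0.3297 0.001 ] F [ 0.1 -0.   0.2] grip 0.0656
```

Emit:
{"api": "jog_arm", "payload": {"targets": [{"tx": 35, "ty": 15, "tz": 6, "wx": 0, "wy": 0.16, "wz": 0, "hand": 0.4}, {"tx": 73, "ty": 50, "tz": 13, "wx": 0, "wy": 0.329, "wz": 0, "hand": 0.4}, {"tx": 73, "ty": 100, "tz": 13, "wx": 0, "wy": 0.329, "wz": 0, "hand": 0.4}, {"tx": 73, "ty": 140, "tz": 13, "wx": 0, "wy": 0.329, "wz": 0, "hand": 0.4}, {"tx": 73, "ty": 168, "tz": 13, "wx": 0, "wy": 0.329, "wz": 0, "hand": 0.4}, {"tx": 73, "ty": 181, "tz": 13, "wx": 0, "wy": 0.329, "wz": 0, "hand": 0.4}, {"tx": 73, "ty": 186, "tz": 13, "wx": 0, "wy": 0.329, "wz": 0, "hand": 0.4}, {"tx": 73, "ty": 186, "tz": 13, "wx": 0, "wy": 0.329, "wz": 0, "hand": 0.4}]}}

```text
time_s: 26.75
tool_pos: [0.389, 0.2999, 0.0149]
ee_rot: [[-0.96, 0.002, -0.28], [0.28, 0.003, -0.96], [-0.001, -1.0, -0.003]]
ft_force: [-0.7, 0.1, -0.9]
grip_width: 0.0657
```

```bash
python3 - <<'E'
from h import *
plan([.3876,.2983,.0145],-.285)
hover('w13.png',(107,165,20),(118,255,140))
E
```

```text
t=26.75 tcp [0.389  0.2999 0.0149] shift [0.8 0.4 1.9] rot [ 0.003   0.0012 -0.0009] F [-0.7  0.1 -0.9] grip 0.0657
outer 323.5 186.5 [93. 65.] 90.0 5114.0 [0.4232 0.2883 0.0104]
inner 323.9 164.7 [21.9 21. ] 26.6 348.5 [0.4362 0.2843 0.0104]
```

Blue is aligned: plate and hole centred at u≈324, square to the tool. Grip and lift.

Emit:
{"api": "jog_arm", "payload": {"targets": [{"tx": 0, "ty": 1, "tz": 0.5, "wx": 0, "wy": 0, "wz": 0, "hand": -0.2}, {"tx": 0, "ty": 1, "tz": 0.5, "wx": 0, "wy": 0, "wz": 0, "hand": -1}, {"tx": 0, "ty": 1, "tz": 0.5, "wx": 0, "wy": 0, "wz": 0, "hand": -1}, {"tx": 0, "ty": 1, "tz": 0.5, "wx": 0, "wy": 0, "wz": 0, "hand": -1}, {"tx": 0, "ty": 1, "tz": 0.5, "wx": 0, "wy": 0, "wz": 0, "hand": -1}, {"tx": 0, "ty": -15, "tz": 0, "wx": 0, "wy": 0, "wz": 0, "hand": -1}, {"tx": 0, "ty": -40, "tz": 0, "wx": 0, "wy": 0, "wz": 0, "hand": -1}, {"tx": 0, "ty": -70, "tz": 0, "wx": 0, "wy": 0, "wz": 0, "hand": -1}, {"tx": 0, "ty": -95, "tz": 0, "wx": 0, "wy": 0, "wz": 0, "hand": -1}, {"tx": 0, "ty": -105, "tz": 0, "wx": 0, "wy": -0.1, "wz": 0, "hand": -1}, {"tx": 0, "ty": -105, "tz": 0, "wx": 0, "wy": -0.22, "wz": 0, "hand": -1}, {"tx": 0, "ty": -105, "tz": 0, "wx": 0, "wy": -0.335, "wz": 0, "hand": -1}]}}

```text
time_s: 28.3
tool_pos: [0.3883, 0.2999, 0.1201]
ee_rot: [[-0.998, 0.001, 0.056], [-0.056, 0.003, -0.998], [-0.002, -1.0, -0.003]]
ft_force: [-0.1, 0.4, -0.8]
grip_width: 0.0331
```

```bash
python3 - <<'E'
from h import *
plan([.575,-.2213,.12],.05)
E
```

```text
t=28.30 tcp [0.3883 0.2999 0.1201] shift [-157.4   -1.1  530.8] rot [ 0.0027  0.0057 -0.0016] F [-0.1  0.4 -0.8] grip 0.0331
```

Emit:
{"api": "jog_arm", "payload": {"targets": [{"tx": -13, "ty": 0, "tz": 45, "wx": 0, "wy": 0.006, "wz": 0, "hand": -1}, {"tx": -26, "ty": 0, "tz": 90, "wx": 0, "wy": 0.006, "wz": 0, "hand": -1}, {"tx": -40, "ty": 0, "tz": 135, "wx": 0, "wy": 0.006, "wz": 0, "hand": -1}, {"tx": -53, "ty": 0, "tz": 180, "wx": 0, "wy": 0.006, "wz": 0, "hand": -1}, {"tx": -67, "ty": 0, "tz": 225, "wx": 0, "wy": 0.006, "wz": 0, "hand": -1}, {"tx": -80, "ty": 0, "tz": 270, "wx": 0, "wy": 0.006, "wz": 0, "hand": -1}, {"tx": -93, "ty": 0, "tz": 315, "wx": 0, "wy": 0.006, "wz": 0, "hand": -1}, {"tx": -107, "ty": 0, "tz": 360, "wx": 0, "wy": 0.006, "wz": 0, "hand": -1}, {"tx": -120, "ty": 0, "tz": 405, "wx": 0, "wy": 0.006, "wz": 0, "hand": -1}, {"tx": -134, "ty": 0, "tz": 450, "wx": 0, "wy": 0.006, "wz": 0, "hand": -1}, {"tx": -146, "ty": 0, "tz": 492, "wx": 0, "wy": 0.006, "wz": 0, "hand": -1}, {"tx": -157, "ty": 0, "tz": 530, "wx": 0, "wy": 0.006, "wz": 0, "hand": -1}]}}

```text
time_s: 29.8
tool_pos: [0.5729, -0.2231, 0.1188]
ee_rot: [[-0.999, 0.001, 0.045], [-0.045, 0.002, -0.999], [-0.001, -1.0, -0.002]]
ft_force: [0.4, 0.3, -1.1]
grip_width: 0.0334
```

Emit:
{"api": "jog_arm", "payload": {"targets": [{"tx": 0, "ty": 15, "tz": 0, "wx": 0, "wy": 0, "wz": 0, "hand": -1}, {"tx": 0, "ty": 30, "tz": 0, "wx": 0, "wy": 0, "wz": 0, "hand": -1}, {"tx": 0, "ty": 40, "tz": 0, "wx": 0, "wy": 0, "wz": 0, "hand": -1}, {"tx": 0, "ty": 40, "tz": 0, "wx": 0, "wy": 0, "wz": 0, "hand": -1}, {"tx": 0, "ty": 40, "tz": 0, "wx": 0, "wy": 0, "wz": 0, "hand": -1}]}}

```text
time_s: 30.42
tool_pos: [0.5727, -0.2209, 0.0787]
ee_rot: [[-0.999, 0.001, 0.047], [-0.047, 0.002, -0.999], [-0.001, -1.0, -0.002]]
ft_force: [-0.5, 0.6, -1.7]
grip_width: 0.0331
```

```bash
python3 - <<'E'
from h import *
plan([.575,-.2213,.08],.05)
hover('w14.png',(107,165,20),(118,255,140))
E
```

```text
t=30.43 tcp [ 0.5727 -0.2209  0.0787] shift [-2.3 -1.3  0.5] rot [ 0.0016 -0.0033 -0.0013] F [-0.5  0.6 -1.7] grip 0.0331
pin px 551.0 142.0 271.5 [ 0.6504 -0.4094  0.046 ]
pin px 218.0 158.0 1741.5 [ 0.6194 -0.1446  0.046 ]
```

View pics/w14.png

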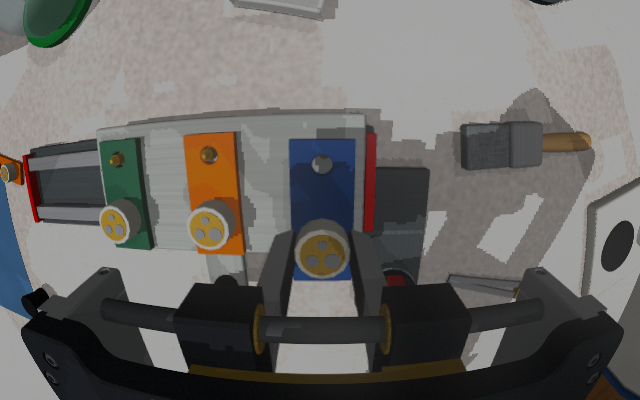

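Emit:
{"api": "jog_arm", "payload": {"targets": [{"tx": -2.4, "ty": 6, "tz": 1, "wx": 0, "wy": 0, "wz": 0, "hand": -1}, {"tx": -2.4, "ty": 12, "tz": 1, "wx": 0, "wy": 0, "wz": 0, "hand": -1}, {"tx": -2.4, "ty": 18, "tz": 1, "wx": 0, "wy": 0, "wz": 0, "hand": -1}, {"tx": -2.4, "ty": 22, "tz": 1, "wx": 0, "wy": 0, "wz": 0, "hand": -1}, {"tx": -2.4, "ty": 26, "tz": 1, "wx": 0, "wy": 0, "wz": 0, "hand": -1}, {"tx": -2.4, "ty": 28, "tz": 1, "wx": 0, "wy": 0, "wz": 0, "hand": -1}, {"tx": -2.4, "ty": 30, "tz": 1, "wx": 0, "wy": 0, "wz": 0, "hand": -1}, {"tx": -2.4, "ty": 31, "tz": 1, "wx": 0, "wy": 0, "wz": 0, "hand": -1}]}}

```text
time_s: 31.48
tool_pos: [0.575, -0.2223, 0.0482]
ee_rot: [[-0.999, 0.001, 0.046], [-0.046, 0.002, -0.999], [-0.001, -1.0, -0.002]]
ft_force: [-1.5, 2.2, 5.7]
grip_width: 0.0333
```

Emit:
{"api": "jog_arm", "payload": {"targets": [{"tx": 0, "ty": -1, "tz": 0, "wx": 0, "wy": 0, "wz": 0, "hand": -1}, {"tx": 0, "ty": -1, "tz": 0, "wx": 0, "wy": 0, "wz": 0, "hand": 0}, {"tx": 0, "ty": -1, "tz": 0, "wx": 0, "wy": 0, "wz": 0, "hand": 0.2}, {"tx": 0, "ty": -1, "tz": 0, "wx": 0, "wy": 0, "wz": 0, "hand": 0.2}, {"tx": 0, "ty": -30, "tz": 0, "wx": 0, "wy": 0, "wz": 0, "hand": 0.2}, {"tx": 0, "ty": -70, "tz": 0, "wx": 0, "wy": 0, "wz": 0, "hand": 0.2}, {"tx": 30, "ty": -82, "tz": -40, "wx": 0, "wy": 0, "wz": 0, "hand": 0}, {"tx": 66, "ty": -82, "tz": -85, "wx": 0, "wy": -0.003, "wz": 0, "hand": 0}, {"tx": 66, "ty": -82, "tz": -85, "wx": 0, "wy": -0.003, "wz": 0, "hand": 0}, {"tx": 66, "ty": -82, "tz": -85, "wx": 0, "wy": -0.003, "wz": 0, "hand": 0}]}}

```text
time_s: 32.72
tool_pos: [0.5055, -0.1409, 0.1297]
ee_rot: [[-0.999, 0.002, 0.049], [-0.049, 0.001, -0.999], [-0.002, -1.0, -0.001]]
ft_force: [1.2, -0.5, 0.3]
grip_width: 0.0472
```

```bash
python3 - <<'E'
from h import *
plan([.5055,-.1407,.0462],.05)
s,p,d=snap('wrist','w15.png')
E
```

```text
t=32.73 tcp [ 0.5055 -0.1409  0.1297] shift [ 0.1 83.5 -0.1] rot [ 0.0009 -0.001  -0.0019] F [ 1.2 -0.5  0.3] grip 0.0472
```

View pics/w15.png

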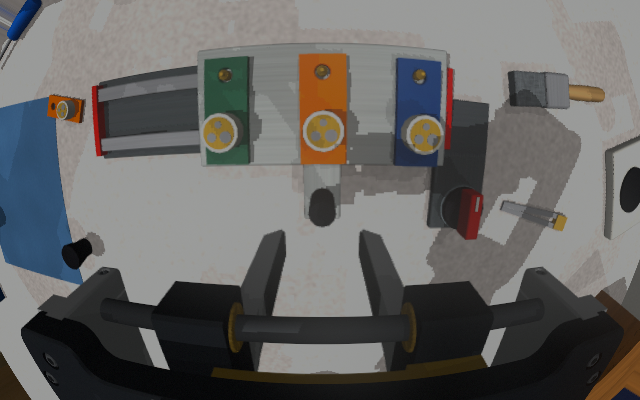

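All three carriers are seated, with brass pins visible in the holes at (225,75), (322,72) and (420,76). The post is at (322,208), under the jaws. Now the loaded stroke.

Emit:
{"api": "jog_arm", "payload": {"targets": [{"tx": 0, "ty": 25, "tz": 0, "wx": 0, "wy": 0, "wz": 0, "hand": 0}, {"tx": 0, "ty": 50, "tz": 0, "wx": 0, "wy": 0, "wz": 0, "hand": 0}, {"tx": 0, "ty": 72, "tz": 0, "wx": 0, "wy": 0, "wz": 0, "hand": 0}, {"tx": 0, "ty": 84, "tz": 0, "wx": 0, "wy": 0, "wz": 0, "hand": -0.1}, {"tx": 0, "ty": 84, "tz": 0, "wx": 0, "wy": 0, "wz": 0, "hand": -0.2}, {"tx": 0, "ty": 84, "tz": 0, "wx": 0, "wy": 0, "wz": 0, "hand": -0.3}, {"tx": 0, "ty": 84, "tz": 0, "wx": 0, "wy": 0, "wz": 0, "hand": -0.4}, {"tx": 0, "ty": 84, "tz": 0, "wx": 0, "wy": 0, "wz": 0, "hand": -0.48}, {"tx": 0, "ty": 84, "tz": 0, "wx": 0, "wy": 0, "wz": 0, "hand": -0.54}, {"tx": 0, "ty": 84, "tz": 0, "wx": 0, "wy": 0, "wz": 0, "hand": -1}, {"tx": 0, "ty": 84, "tz": 0, "wx": 0, "wy": 0, "wz": 0, "hand": -1}], "grip_force": 15}}

```text
time_s: 34.15
tool_pos: [0.5053, -0.1407, 0.0458]
ee_rot: [[-0.999, 0.001, 0.049], [-0.049, 0.001, -0.999], [-0.001, -1.0, -0.001]]
ft_force: [0.3, -1.1, 1.3]
grip_width: 0.0217
```

Emit:
{"api": "jog_arm", "payload": {"targets": [{"tx": 0, "ty": 0, "tz": -2, "wx": 0, "wy": 0, "wz": 0, "hand": -1}, {"tx": 0, "ty": 0, "tz": -5, "wx": 0, "wy": 0, "wz": 0, "hand": -1}, {"tx": 0, "ty": 0, "tz": -10, "wx": 0, "wy": 0, "wz": 0, "hand": -1}, {"tx": 0, "ty": 0, "tz": -16, "wx": 0, "wy": 0, "wz": 0, "hand": -1}, {"tx": 0, "ty": 0, "tz": -23, "wx": 0, "wy": 0, "wz": 0, "hand": -1}, {"tx": 0, "ty": 0, "tz": -30, "wx": 0, "wy": 0, "wz": 0, "hand": -1}, {"tx": 0, "ty": 0, "tz": -37, "wx": 0, "wy": 0, "wz": 0, "hand": -1}, {"tx": 0, "ty": 0, "tz": -44, "wx": 0, "wy": 0, "wz": 0, "hand": -1}, {"tx": 0, "ty": 0, "tz": -51, "wx": 0, "wy": 0, "wz": 0, "hand": -1}, {"tx": 0, "ty": 0, "tz": -58, "wx": 0, "wy": 0, "wz": 0, "hand": -1}, {"tx": 0, "ty": 0, "tz": -65, "wx": 0, "wy": 0, "wz": 0, "hand": -1}, {"tx": 0, "ty": 0, "tz": -72, "wx": 0, "wy": 0, "wz": 0, "hand": -1}]}}

```text
time_s: 35.65
tool_pos: [0.5017, -0.068, 0.0458]
ee_rot: [[-0.999, 0.001, 0.049], [-0.049, 0.002, -0.999], [-0.001, -1.0, -0.002]]
ft_force: [-0.2, -2.5, 5.0]
grip_width: 0.0219
```

Emit:
{"api": "jog_arm", "payload": {"targets": [{"tx": 0, "ty": 0, "tz": -7, "wx": 0, "wy": 0, "wz": 0, "hand": -1}, {"tx": 0, "ty": 0, "tz": -14, "wx": 0, "wy": 0, "wz": 0, "hand": -1}, {"tx": 0, "ty": 0, "tz": -21, "wx": 0, "wy": 0, "wz": 0, "hand": -1}, {"tx": 0, "ty": 0, "tz": -28, "wx": 0, "wy": 0, "wz": 0, "hand": -1}, {"tx": 0, "ty": 0, "tz": -35, "wx": 0, "wy": 0, "wz": 0, "hand": -1}, {"tx": 0, "ty": 0, "tz": -42, "wx": 0, "wy": 0, "wz": 0, "hand": -1}, {"tx": 0, "ty": 0, "tz": -48, "wx": 0, "wy": 0, "wz": 0, "hand": -1}, {"tx": 0, "ty": 0, "tz": -53, "wx": 0, "wy": 0, "wz": 0, "hand": -1}, {"tx": 0, "ty": 0, "tz": -57, "wx": 0, "wy": 0, "wz": 0, "hand": -1}, {"tx": 0, "ty": 0, "tz": -60, "wx": 0, "wy": 0, "wz": 0, "hand": -1}, {"tx": 0, "ty": 0, "tz": -63, "wx": 0, "wy": 0, "wz": 0, "hand": -1}, {"tx": 0, "ty": 0, "tz": -63, "wx": 0, "wy": 0, "wz": 0, "hand": -1}]}}

```text
time_s: 37.15
tool_pos: [0.4988, -0.0109, 0.0457]
ee_rot: [[-0.999, 0.001, 0.048], [-0.048, -0.01, -0.999], [-0.001, -1.0, 0.01]]
ft_force: [1.1, -17.5, 2.8]
grip_width: 0.0217
```

Emit:
{"api": "jog_arm", "payload": {"targets": [{"tx": 0, "ty": 0, "tz": 4, "wx": 0, "wy": 0, "wz": 0, "hand": -1}, {"tx": 0, "ty": 0, "tz": 7, "wx": 0, "wy": 0, "wz": 0, "hand": -1}, {"tx": 0, "ty": 0, "tz": 11, "wx": 0, "wy": 0, "wz": 0, "hand": -1}, {"tx": 0, "ty": 0, "tz": 17, "wx": 0, "wy": 0, "wz": 0, "hand": -1}, {"tx": 0, "ty": 0, "tz": 24, "wx": 0, "wy": 0, "wz": 0, "hand": -1}, {"tx": 0, "ty": 0, "tz": 31, "wx": 0, "wy": 0, "wz": 0, "hand": -1}, {"tx": 0, "ty": 0, "tz": 38, "wx": 0, "wy": 0, "wz": 0, "hand": -1}, {"tx": 0, "ty": 0, "tz": 45, "wx": 0, "wy": 0, "wz": 0, "hand": -1}, {"tx": 0, "ty": 0, "tz": 52, "wx": 0, "wy": 0, "wz": 0, "hand": -1}, {"tx": 0, "ty": 0, "tz": 59, "wx": 0, "wy": 0, "wz": 0, "hand": -1}, {"tx": 0, "ty": 0, "tz": 66, "wx": 0, "wy": 0, "wz": 0, "hand": -1}, {"tx": 0, "ty": 0, "tz": 73, "wx": 0, "wy": 0, "wz": 0, "hand": -1}]}}

```text
time_s: 38.65
tool_pos: [0.5021, -0.076, 0.0456]
ee_rot: [[-0.999, 0.001, 0.05], [-0.05, 0.006, -0.999], [-0.001, -1.0, -0.006]]
ft_force: [0.0, 3.4, 7.4]
grip_width: 0.0218
```

Emit:
{"api": "jog_arm", "payload": {"targets": [{"tx": 0, "ty": 0, "tz": 7, "wx": 0, "wy": 0, "wz": 0, "hand": -1}, {"tx": 0, "ty": 0, "tz": 14, "wx": 0, "wy": 0, "wz": 0, "hand": -1}, {"tx": 0, "ty": 0, "tz": 21, "wx": 0, "wy": 0, "wz": 0, "hand": -1}, {"tx": 0, "ty": 0, "tz": 28, "wx": 0, "wy": 0, "wz": 0, "hand": -1}, {"tx": 0, "ty": 0, "tz": 35, "wx": 0, "wy": 0, "wz": 0, "hand": -1}, {"tx": 0, "ty": 0, "tz": 42, "wx": 0, "wy": 0, "wz": 0, "hand": -1}, {"tx": 0, "ty": 0, "tz": 49, "wx": 0, "wy": 0, "wz": 0, "hand": -1}, {"tx": 0, "ty": 0, "tz": 55, "wx": 0, "wy": 0, "wz": 0, "hand": -1}, {"tx": 0, "ty": 0, "tz": 60, "wx": 0, "wy": 0, "wz": 0, "hand": -1}, {"tx": 0, "ty": 0, "tz": 63, "wx": 0, "wy": 0, "wz": 0, "hand": -1}, {"tx": 0, "ty": 0, "tz": 66, "wx": 0, "wy": 0, "wz": 0, "hand": -1}, {"tx": 0, "ty": 0, "tz": 66, "wx": 0, "wy": 0, "wz": 0, "hand": -1}]}}

```text
time_s: 40.15
tool_pos: [0.5053, -0.1407, 0.0455]
ee_rot: [[-0.999, 0.0, 0.05], [-0.05, 0.009, -0.999], [-0.001, -1.0, -0.009]]
ft_force: [-1.4, 5.3, 8.2]
grip_width: 0.0217
```

Emit:
{"api": "jog_arm", "payload": {"targets": [{"tx": 0, "ty": 0, "tz": 2, "wx": 0, "wy": 0, "wz": 0, "hand": -1}, {"tx": 0, "ty": 0, "tz": 2, "wx": 0, "wy": 0, "wz": 0, "hand": -1}, {"tx": 0, "ty": 0, "tz": -2, "wx": 0, "wy": 0, "wz": 0, "hand": -1}, {"tx": 0, "ty": 0, "tz": -2, "wx": 0, "wy": 0, "wz": 0, "hand": -0.4}, {"tx": 0, "ty": 0, "tz": -2, "wx": 0, "wy": 0, "wz": 0, "hand": -0.2}, {"tx": 0, "ty": 0, "tz": -2, "wx": 0, "wy": 0, "wz": 0, "hand": 0}, {"tx": 0, "ty": -30, "tz": -2, "wx": 0, "wy": 0, "wz": 0, "hand": 0}, {"tx": 0, "ty": -80, "tz": 0, "wx": 0, "wy": 0, "wz": 0, "hand": 0}, {"tx": 0, "ty": -120, "tz": 40, "wx": 0, "wy": 0, "wz": 0, "hand": 0}, {"tx": 0, "ty": -130, "tz": 95, "wx": 0, "wy": 0, "wz": 0, "hand": 0}, {"tx": 0, "ty": -130, "tz": 145, "wx": 0, "wy": 0, "wz": 0, "hand": 0}, {"tx": 0, "ty": -130, "tz": 145, "wx": 0, "wy": 0, "wz": 0, "hand": 0}]}}

```text
time_s: 41.65
tool_pos: [0.5116, -0.2925, 0.1739]
ee_rot: [[-0.999, -0.001, 0.044], [-0.044, 0.002, -0.999], [0.001, -1.0, -0.002]]
ft_force: [0.9, 1.1, -0.3]
grip_width: 0.0472
```

Emit:
{"api": "jog_arm", "payload": {"targets": [{"tx": 0, "ty": 0, "tz": 0, "wx": 0, "wy": 0, "wz": 0, "hand": 0}, {"tx": 0, "ty": 0, "tz": 0, "wx": 0, "wy": 0, "wz": 0, "hand": 0}]}}

```text
time_s: 41.9
tool_pos: [0.5123, -0.2881, 0.1748]
ee_rot: [[-0.999, 0.0, 0.05], [-0.05, 0.003, -0.999], [-0.0, -1.0, -0.003]]
ft_force: [0.3, 0.4, 0.3]
grip_width: 0.0472
```

```bash
python3 - <<'E'
from h import *
import pickle
plan([.5,-.2902,.2],.05)
s,p,d=snap('wrist','w16.png'); pickle.dump(s,open('s16.pkl','wb'))
q=cv2.cvtColor(p,cv2.COLOR_RGB2BGR)
h=cv2.cvtColor(q,cv2.COLOR_BGR2HSV)
m=cv2.inRange(h,(0,150,50),(5,255,255))|cv2.inRange(h,(172,150,50),(180,255,255))
for k in cv2.findContours(m,0,1)[0]:
    if cv2.contourArea(k)>80:
        (u,v),wh,a=cv2.minAreaRect(k);print((round(u,1),round(v,1)),np.round(wh,1),round(a),cv2.boundingRect(k),onz('wrist',(u,v),.056,s).round(4))
cv2.imwrite('pics/w16c.png',cv2.resize(q[40:340,130:500],None,fx=1.9,fy=1.9,interpolation=cv2.INTER_CUBIC))
E
```

```text
t=41.90 tcp [ 0.5123 -0.2881  0.1748] shift [ 12.4 -25.2   1.4] rot [ 0.0027  0.0002 -0.0003] F [0.3 0.4 0.3] grip 0.0472
(319.5, 202.0) [42. 13.] 90 (313, 181, 14, 43) [ 0.5025 -0.2864  0.056 ]
(47.3, 129.0) [52.4  3.7] 85 (44, 103, 8, 53) [0.5827 0.0742 0.056 ]
(297.5, 103.5) [73.  7.] 90 (294, 67, 8, 74) [ 0.5991 -0.2608  0.056 ]
```

View pics/w16c.png

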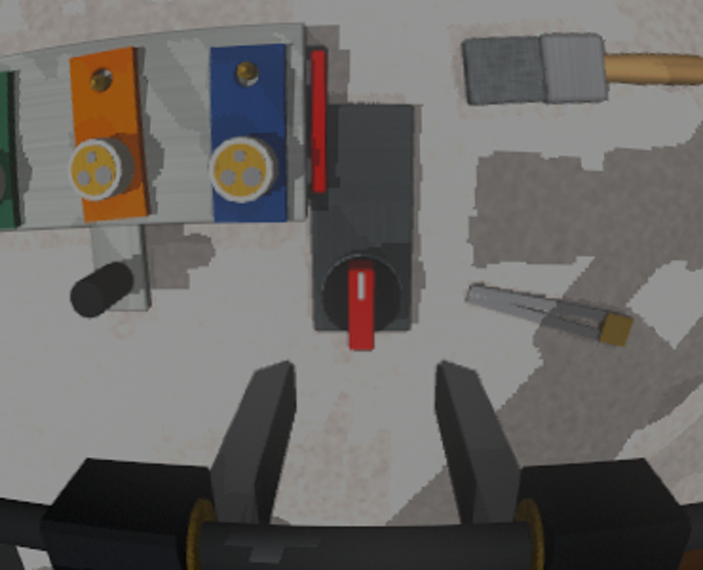

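```bash
python3 - <<'E'
from h import *
import pickle
s=pickle.load(open('s16.pkl','rb'))
print(onz('wrist',(320,224),.056,s),onz('wrist',(319.5,181),.032,s),onz('wrist',(319.5,181),.056,s), onz('wrist',(320.5,195),.032,s), onz('wrist',(322,178),.032,s))
plan([.4985,-.287,.05],.05)
E
```

```text
[ 0.4787521  -0.28798779  0.056     ] [ 0.51844574 -0.28535804  0.032     ] [ 0.52419932 -0.28533929  0.056     ] [ 0.50295745 -0.28717067  0.032     ] [ 0.52186268 -0.28786259  0.032     ]
t=41.95 tcp [ 0.5124 -0.2881  0.175 ] shift [ 13.8 125.   -1.5] rot [ 0.0024  0.0004 -0.0005] F [-0.8  0.3  0.8] grip 0.0469
```

```bash
python3 - <<'E'
from h import *
plan([.502,-.2868,.038],.05); print(r.state()['joint_pos'].round(1))
E
```

```text
t=41.95 tcp [ 0.5124 -0.2881  0.175 ] shift [ 10.3 137.   -1.5] rot [ 0.0024  0.0004 -0.0005] F [-0.8  0.3  0.8] grip 0.0469
[-35.   10.3  76.1   0.1  93.7  52.2]
```

Emit:
{"api": "jog_arm", "payload": {"targets": [{"tx": 10.2, "ty": 30, "tz": -1.8, "wx": 0, "wy": 0, "wz": 0, "hand": 0}, {"tx": 10.2, "ty": 65, "tz": -1.8, "wx": 0, "wy": 0, "wz": 0, "hand": 0}, {"tx": 10.2, "ty": 95, "tz": -1.8, "wx": 0, "wy": 0, "wz": 0, "hand": 0}, {"tx": 10.2, "ty": 118, "tz": -1.8, "wx": 0, "wy": 0, "wz": 0, "hand": 0}, {"tx": 10.2, "ty": 131, "tz": -1.8, "wx": 0, "wy": 0, "wz": 0, "hand": 0}, {"tx": 10.2, "ty": 137, "tz": -1.8, "wx": 0, "wy": 0, "wz": 0, "hand": 0}, {"tx": 10.2, "ty": 137, "tz": -1.8, "wx": 0, "wy": 0, "wz": 0, "hand": -0.2}, {"tx": 10.2, "ty": 137, "tz": -1.8, "wx": 0, "wy": 0, "wz": 0, "hand": -0.4}, {"tx": 10.2, "ty": 137, "tz": -1.8, "wx": 0, "wy": 0, "wz": 0, "hand": -0.6}, {"tx": 10.2, "ty": 137, "tz": -1.8, "wx": 0, "wy": 0, "wz": 0, "hand": -1}, {"tx": 10.2, "ty": 137, "tz": -1.8, "wx": 0, "wy": 0, "wz": 0, "hand": -1}], "grip_force": 40}}

```text
time_s: 43.32
tool_pos: [0.5024, -0.2862, 0.0388]
ee_rot: [[-0.999, 0.001, 0.049], [-0.049, 0.005, -0.999], [-0.001, -1.0, -0.005]]
ft_force: [-1.0, 5.6, 3.5]
grip_width: 0.0134
```

Gripped at 13.4 mm. Now turning clockwise (+wy).

Emit:
{"api": "jog_arm", "payload": {"targets": [{"tx": 0, "ty": 0, "tz": -0.5, "wx": 0, "wy": 0.12, "wz": 0, "hand": -1}, {"tx": 0, "ty": 0, "tz": -0.5, "wx": 0, "wy": 0.24, "wz": 0, "hand": -1}, {"tx": 0, "ty": 0, "tz": -0.5, "wx": 0, "wy": 0.36, "wz": 0, "hand": -1}, {"tx": 0, "ty": 0, "tz": -0.5, "wx": 0, "wy": 0.48, "wz": 0, "hand": -1}, {"tx": 0, "ty": 0, "tz": -0.5, "wx": 0, "wy": 0.6, "wz": 0, "hand": -1}, {"tx": 0, "ty": 0, "tz": -0.5, "wx": 0, "wy": 0.72, "wz": 0, "hand": -1}, {"tx": 0, "ty": 0, "tz": -0.5, "wx": 0, "wy": 0.84, "wz": 0, "hand": -1}, {"tx": 0, "ty": 0, "tz": -0.5, "wx": 0, "wy": 0.96, "wz": 0, "hand": -1}, {"tx": 0, "ty": 0, "tz": -0.5, "wx": 0, "wy": 1.08, "wz": 0, "hand": -1}, {"tx": 0, "ty": 0, "tz": -0.5, "wx": 0, "wy": 1.18, "wz": 0, "hand": -1}, {"tx": 0, "ty": 0, "tz": -0.5, "wx": 0, "wy": 1.26, "wz": 0, "hand": -1}, {"tx": 0, "ty": 0, "tz": -0.5, "wx": 0, "wy": 1.28, "wz": 0, "hand": -1}]}}

```text
time_s: 44.82
tool_pos: [0.5015, -0.2875, 0.0387]
ee_rot: [[-0.333, -0.0, -0.943], [0.943, 0.002, -0.333], [0.002, -1.0, -0.0]]
ft_force: [-2.6, 1.2, 4.6]
grip_width: 0.0138
```

```bash
python3 - <<'E'
from h import *
plan([.502,-.2868,.038],.05-1.28);s=r.state(); print(s['joint_pos'].round(1),s['moment'])
E
```

```text
t=44.83 tcp [ 0.5015 -0.2875  0.0387] shift [ 0.5  0.7 -0.7] rot [ 0.0002 -0.0016  0.0018] F [-2.6  1.2  4.6] grip 0.0138
[-3.550e+01  1.370e+01  8.790e+01  1.000e-01  7.840e+01  1.251e+02] [ 0.40866196  0.62464784 -0.10822746]
```

Emit:
{"api": "jog_arm", "payload": {"targets": [{"tx": 0, "ty": 0, "tz": 0, "wx": 0, "wy": 0, "wz": 0, "hand": -0.5}, {"tx": 0, "ty": 0, "tz": 0, "wx": 0, "wy": 0, "wz": 0, "hand": -0.4}, {"tx": 0, "ty": 0, "tz": 0, "wx": 0, "wy": 0, "wz": 0, "hand": -0.4}, {"tx": 0, "ty": -25, "tz": 0, "wx": 0, "wy": 0, "wz": 0, "hand": -0.4}, {"tx": 0, "ty": -70, "tz": 0, "wx": 0, "wy": 0, "wz": 0, "hand": -0.4}, {"tx": 0, "ty": -115, "tz": 0, "wx": 0, "wy": -0.18, "wz": 0, "hand": -0.4}, {"tx": 0, "ty": -150, "tz": 0, "wx": 0, "wy": -0.36, "wz": 0, "hand": -0.4}, {"tx": 0, "ty": -165, "tz": 0, "wx": 0, "wy": -0.54, "wz": 0, "hand": -0.4}, {"tx": 0, "ty": -165, "tz": 0, "wx": 0, "wy": -0.72, "wz": 0, "hand": -0.4}, {"tx": 0, "ty": -165, "tz": 0, "wx": 0, "wy": -0.9, "wz": 0, "hand": -0.4}, {"tx": 0, "ty": -165, "tz": 0, "wx": 0, "wy": -1.08, "wz": 0, "hand": -0.4}, {"tx": 0, "ty": -165, "tz": 0, "wx": 0, "wy": -1.27, "wz": 0, "hand": -0.4}]}}

```text
time_s: 46.32
tool_pos: [0.502, -0.2878, 0.2027]
ee_rot: [[-0.999, 0.0, 0.043], [-0.043, 0.002, -0.999], [-0.001, -1.0, -0.002]]
ft_force: [-0.5, 0.2, -0.3]
grip_width: 0.0281
```

Emit:
{"api": "jog_arm", "payload": {"targets": [{"tx": 0, "ty": 0, "tz": 0, "wx": 0, "wy": 0, "wz": 0, "hand": 0}, {"tx": 0, "ty": 0, "tz": -60, "wx": 0, "wy": 0, "wz": 0, "hand": 0}, {"tx": 0, "ty": 0, "tz": -60, "wx": 0, "wy": 0, "wz": 0, "hand": 0}, {"tx": 0, "ty": 0, "tz": -60, "wx": 0, "wy": 0, "wz": 0, "hand": 0}]}}

```text
time_s: 46.82
tool_pos: [0.4999, -0.228, 0.2032]
ee_rot: [[-0.999, 0.001, 0.035], [-0.035, 0.001, -0.999], [-0.001, -1.0, -0.001]]
ft_force: [0.2, -0.5, 0.5]
grip_width: 0.0467
```

```bash
python3 - <<'E'
from h import *
plan([.502,-.2868,.2],.05)
s,p,d=snap('wrist')
cv2.imwrite('pics/w17.png',cv2.cvtColor(cv2.resize(p[40:260,130:520],None,fx=2,fy=2),cv2.COLOR_RGB2BGR))
E
```

```text
t=46.83 tcp [ 0.4999 -0.228   0.2032] shift [-0.1  3.2 58.9] rot [ 0.001  -0.0149 -0.0008] F [ 0.2 -0.5  0.5] grip 0.0467
```

View pics/w17.png

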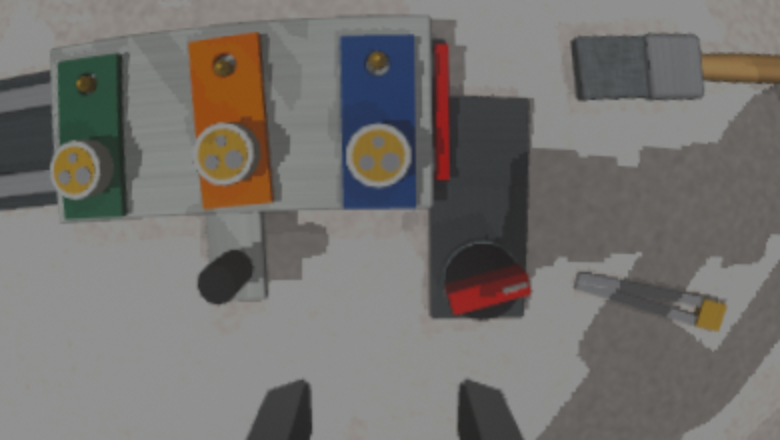

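The final view shows the knob turned about 75°, all three pins visible in their holes, the carriage against the right stop, and the gripper clear. Handing in.

```bash
python3 -c "
from station import r
print(r.close_job())"
```

```text
the job is handed in; nothing more can be done
None
```

The job is done and handed in at about 47 s of the 200 s allowed; no verdict was reported.

- **Empty stroke:** I gripped the carriage by its post and moved it to the left stop (post y = -0.011, force rose to 18 N). Then I moved it back to the right stop (y = -0.141). The travel was 130 mm, as specified, and I felt no sticky spot.
- **Carriers:** Green is on pin 1, the large orange one on pin 2 and blue on pin 3. Each touched the deck with 6–7 N, and each pin was visible in its hole afterwards.
- **Loaded stroke:** The carriage reached the same left and right stop positions, to about 0.1 mm. I took no picture at the left stop, but the carriers were seated when I checked at the right stop afterwards.
- **Lock knob:** I turned it clockwise 1.28 rad past the detent and let go. In the last picture the bar stands at roughly 75° from where it was found and has not sprung back.
- **Last check:** All three carriers were seated with their holders towards the robot, the carriage was at its right stop and the gripper was clear. The brush and tweezers, in view beside the slide, looked undisturbed; I did not measure the other bystanders again.
- **Disagreements:** The top camera read y about 3–4 mm higher than the wrist camera and the post contact, so I used the wrist camera. One early move was refused because it left out a field; nothing moved, and I sent it again complete.

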